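# Lay a tall glass hydrometer jar down in the draining tray, foot against the stop

### The job

The tall glass jar with the six-sided foot stands in the steel draining tray. Using only your fingertips, never gripping it and never lifting or carrying it, tip it over onto its side away from the tray's high end wall and ease it down gently all the way, so that it is set down and not dropped; then push it along the tray until the underside of its foot sits flat against that high end wall. Leave the other things as they are and finish clear of everything.

Things in the scene. Friction and masses are not known exactly. Their poses are not given: they have to be found in the camera images.
- tray: fixed stainless draining tray, 460 long (its x axis) x 258 wide (its y), floor 4 thick. Its +x end is a stop: an upright end wall 45 high, 6 thick. The other three edges are low lips 14 high. Origin: centre of its underside, on the bench; its z is up. Inside it is 448 x 250. It stands across the robot's front with the +x end to the robot's left
- stop (a point): middle of the foot line of the end wall's inner face, at the height of the tray floor; axes as the tray's (the wall faces the tray's -x)
- jar: tall open glass jar, 280 high, about 0.36 kg: a straight tube 56 outside, 50 inside, on a grey hexagonal foot 86 across flats, 12 thick, with a cone above it up to 26. Origin: centre of its underside; z along the tube to the mouth; x square to two flats of the foot. It starts upright in the tray's y > 0 half, foot 10 to 50 from the end wall, x within 0.12 rad of the tray's x. It must tip towards its own -x
- mouth (a point): centre of the jar's open mouth, level with the rim, 280 above the underside; axes as the jar's. The bore is empty to 32 above the underside, so closed fingertips fit into it. A grey hexagonal guard collar (70 across flats, in line with the foot's) sits round the tube 232 to 242 above the underside. When the jar lies, the axis is 43 above the tray floor at the foot and 33 at the mouth
- heel (a point): middle of the foot's lower edge on its -x side, away from the end wall, 43 from the jar's axis: the edge over which the jar tips. It stays at the tray floor, 4 above the bench, while the jar tips; axes as the jar's. The centre of mass is about 95 above the underside on the axis, so the jar balances at about 24 degrees of tilt and beyond that falls by itself
- beaker: small empty glass beaker, 58 dia x 75 high, standing in the tray beside the place of the jar's foot; origin: centre of its underside. Bystander
- short_cylinder: short slim closed glass cylinder on a round foot, 60 dia at the foot, 30 dia above, 154 high, standing in the tray; origin: centre of its underside. Bystander
- stopper: black rubber stopper, 33 dia x 28 high, standing in the tray; origin: centre of its underside. Bystander
- wash_bottle: white squeeze bottle with blue bent nozzle, 68 dia x 190 high, on the bench to the left of the tray; origin: centre of its underside. Bystander
- sample_jar: squat jar with a white screw lid, 60 dia x 85 high, on the bench beyond the tray; origin: centre of its underside. Bystander
- tin: shallow aluminium drying tin, 60 dia x 22 high, on the bench to the right of the tray; origin: centre of its underside. Bystander
- brush: cylinder brush lying on the bench to the robot's right, 265 long, 24 thick; origin on the bench under the join of wire and bristles. Bystander
- sieve: round steel test sieve, 100 dia x 45 high, on the bench to the robot's left; origin: centre of its underside. Bystander

How it is judged (in metres and radians):
At the end, for the whole second after the job is handed in: The jar lies at rest on the tray floor on a flat of its foot and its collar, mouth away from the end wall, its axis within 8 degrees of the tray's long axis, the centre of its underside within 8 mm of the end wall's inner face; all bystanders within 20 mm of their start (angle between jar's own z axis and vertical between 1.5 and 1.68 rad and angle between the z axis of jar and the x axis of tray, either way round below 0.14 rad and x of mouth in the frame of tray below 0 m and x of jar in the frame of stop above -0.008 m and y of jar in the frame of tray between -0.04 and 0.1 m and height (world z) of mouth below 0.05 m and height (world z) of jar below 0.056 m and linear speed of jar below 0.02 m/s and angular speed of jar below 0.1 rad/s); the robot touches nothing.
It fails at once if the jar falls or is slammed down instead of being eased down (it turns faster than 3 rad/s, as when its mouth drops freely by more than about 25 mm) (angular speed of jar above 3 rad/s).
It fails at once if the jar is lifted or tipped the wrong way: the edge over which it tips rises more than 20 mm off the tray floor (height (world z) of heel above 0.024 m).
It fails at once if the glass jar is gripped or squeezed: more than 25 N between the fingers and the jar before it lies down, or more than 60 N at any time ((contact force between the fingers and jar above 25 N and angle between jar's own z axis and vertical below 1.4 rad) or contact force between the fingers and jar above 60 N).
It fails at once if a bystander (beaker, short cylinder, stopper, wash bottle, sample jar, tin, brush, sieve) is moved by more than 20 mm or knocked over (distance of any of beaker, short_cylinder, stopper, wash_bottle, sample_jar, tin, brush, sieve from where it was at the start of the episode above 0.02 m or angle between any of beaker, short_cylinder, stopper, wash_bottle, sample_jar's own z axis and vertical above 0.5 rad).
It also fails if it takes over 70 s, if anything falls off the work surface, if the arm or the gripper's body presses on something with over 40 N, if the wrist force passes 120 N, or if a joint passes its speed limit or range.

### The arm

A 6-joint arm with a two-finger parallel gripper is mounted at the origin on the work surface. World frame = base frame: x ahead of the robot, y to its left, z up, the work surface at z = 0. Lengths are in mm, angles in rad, forces in N, time in s.
With the tool pointing down it reaches from about 275 to 1000 mm from the base axis. Payload 8.4 kg.
Tool frame: the origin (TCP) lies at the very end of the fingers, on their centre line; the grasp point (between the pads) lies behind it (r.grip_point_offset is the x of the grasp point in the tool frame, in mm); x points along the fingers, z is the direction in which the jaws open and shut, and the axes are right-handed (so a half turn about x gives the same grasp; the last joint's range is limited). The gripper opens to 85 mm and grips with 20 to 120 N. Pads are 22 mm wide; open, the fingers measure 114 mm over their backs; the gripper's body (76 mm by 85 mm) begins 54 mm behind the grasp point. The pads swing forward as they close: fully open they stand 13 mm farther back than shut.
Start: joints at [-1.258, 0.353, 1.633, -0, 1.155, -0.002], TCP at [193.515, -594.289, 231.281] pointing down, gripper open.
Joint ranges: [-2.63, 2.63], [-0.92, 2.1], [0.06, 2.66], [-1.3, 4.44], [0, 2.69], [-3.02, 3.02]. Speed limits (rad/s): [2.22, 2.22, 2.79, 3.14, 3.14, 3.14].

### API

Orientations are given as [roll, pitch, yaw] about the fixed x, y, z axes, in that order (R = Rz(yaw) Ry(pitch) Rx(roll)).
In Python, from rig import r, vision, order gives the robot as it stands. The module is installed in compiled form; this text tells all that it offers.
- The arm moves only by the tool step_arm, never from a script. Its argument "rows" is a list of rows, each a list of 7 numbers: the shift along the world's x, y, z in mm, then the turn, a rotation vector about the world's x, y, z in rad, then the finger opening in mm, from 0 to 85.4. A call has exactly 8 rows; each row is the pose to reach, as a shift and turn from the pose measured when the call began; what a row does not reach only later rows make up. A row lasts 1/8 s, in which the tool goes at most 62.5 mm and 10.7 degrees, less where a joint would pass 70% of its speed; a pose out of reach is approached as far as the arm can. A call with a gripper value outside its range is refused whole. The fingers move at their own pace and stop on an object; "force" is the grip in N (left out, the last holds). Time passes only in rows, so rows that repeat a pose let the fingers close, or fill a call up. It gives the time, the measured TCP pose, the force and the opening at its end, in the units of the state.
- r.sense(): the state, without advancing time (a new reading comes with each control period).
- vision.grab_frame(name): name is "scene" or "top" or "wrist"; returns (picture, depth): 384x512x3 uint8, red, green, blue; 384x512 float32, mm along the optical axis (not along the pixel's ray), 0 where there is no reading.
- vision.camera_info(name): a dict with "K" (3x3 intrinsics, pixels), "origin" and "attitude" of the camera in the world; the wrist camera has in their place "tool_from_camera" (4x4, takes a point from camera to tool coordinates, whose origin is the TCP and whose axes are the tool frame's). Camera axes: x right, y down, z forward; pixel columns grow to the right and rows downward; lengths in mm; the calibration is good to about 2 mm. A picture is of the moment at which its call begins: read the wrist's pose just before it. camera_info takes no time and is no camera call.
- order.sign_off(): hands the job in, once; it reports no verdict.
The state is a dict: "clock": time; "qpos": joint angles; "qvel": joint speeds; "joint_efforts": joint torques, N m; "eef_pos": TCP position; "tcp_rot": TCP orientation; "contact_force": force on the tool from outside, world axes, zero at the start; "wrist_torque": the same for the moment, N m; "opening": opening from 0.0 (shut) to 1.0 (fully open).
Only numpy, scipy, OpenCV 4.12 (cv2) and the standard library are available. Lean on these libraries where they do the work, as an engineer would, in place of code of your own. Each camera call takes 0.05 s, during which the arm holds its last target.

## Working session

There is one attempt and no reset: what is moved stays moved. The work goes in short steps, Python scripts to look and compute and a tool call to move; the robot and the scene stay as the last step left them, time stands still between calls to the robot, and variables do not carry over. Pictures are saved under pics/ and viewed, and the job is handed in when it is done.

Besides the shell and the picture viewer there is one more tool, called after "Emit:" as name(argument=value, ...) on one line, values as JSON. step_arm: Moves the arm, as the interface text tells. Its arguments: {"type":"object","properties":{"rows":{"type":"array"},"force":{"type":"number"}},"required":["rows"]}

```bash
mkdir -p pics; ls; python3 - <<'E'
from rig import r,vision,order
import cv2,numpy as np
s=r.sense();print(s)
print(r.grip_point_offset)
for n in("scene","top"):
    p,d=vision.grab_frame(n)
    cv2.imwrite(f"pics/{n}0.png",p[:,:,::-1]);np.save(f"{n}0.npy",d)
    print(n,vision.camera_info(n))
print(vision.camera_info("wrist"))
E
```

```text
pics
{'clock': 0.0, 'qpos': array([-1.25841175e+00,  3.53620903e-01,  1.63411980e+00,  1.44342560e-05,
        1.15519435e+00, -2.39813956e-03]), 'qvel': array([-0.00041845,  0.0012539 ,  0.00014281, -0.00028086, -0.00124533,
       -0.00181032]), 'joint_efforts': array([ 1.60836793e-03, -6.05236030e+01, -3.42068338e+01,  1.32351656e-04,
        9.37714329e-03, -1.44750021e-05]), 'eef_pos': array([ 193.36898858, -593.84652354,  230.58482562]), 'tcp_rot': array([3.1293634 , 1.56945386, 1.87334395]), 'contact_force': array([ 0.22923081, -0.24978267, -0.46845396]), 'wrist_torque': array([-0.00938279, -0.03964617,  0.01037743]), 'opening': 0.9954764205410341}
-18.700000000000003
scene {'K': array([[425.78586998,   0.        , 253.65168745],
       [  0.        , 425.78586998, 196.04508144],
       [  0.        ,   0.        ,   1.        ]]), 'origin': array([1518.81545985, -361.88996292, 1001.90339813]), 'attitude': array([-2.27728589,  0.0027927 ,  1.16609018])}
top {'K': array([[362.13941351,   0.        , 253.51039235],
       [  0.        , 362.13941351, 194.81442516],
       [  0.        ,   0.        ,   1.        ]]), 'origin': array([ 476.84529229,   14.09791408, 1484.77102088]), 'attitude': array([-3.01699938, -0.00610163, -1.54160697])}
{'K': array([[283.00688574,   0.        , 251.87018512],
       [  0.        , 283.00688574, 197.20786027],
       [  0.        ,   0.        ,   1.        ]]), 'tool_from_camera': array([[ 1.05262346e-03, -2.79789518e-01,  9.60060789e-01,
        -1.42757430e+02],
       [-3.16436804e-04, -9.60061366e-01, -2.79789339e-01,
         7.11213005e+01],
       [ 9.99999396e-01, -9.28574640e-06, -1.09911881e-03,
        -7.03568310e-02],
       [ 0.00000000e+00,  0.00000000e+00,  0.00000000e+00,
         1.00000000e+00]])}
```

View pics/scene0.png

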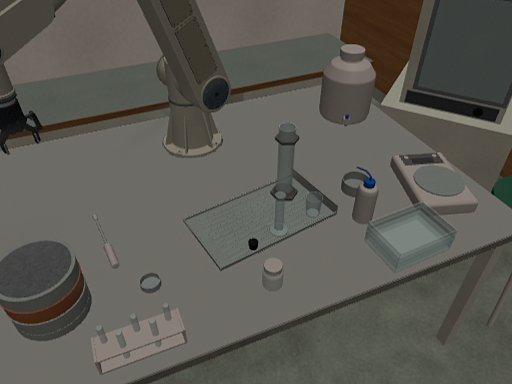

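View pics/top0.png

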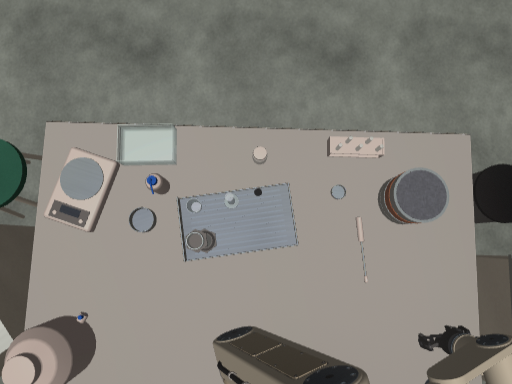

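```bash
cat > h.py <<'E'
import numpy as np,cv2
from scipy.spatial.transform import Rotation as R
from rig import r,vision,order
def cam(n):
    c=vision.camera_info(n)
    if n=="wrist":
        s=r.sense();T=np.eye(4);T[:3,:3]=R.from_euler('xyz',s['tcp_rot']).as_matrix();T[:3,3]=s['eef_pos']
        T=T@c['tool_from_camera']; return c['K'],T[:3,:3],T[:3,3]
    return c['K'],R.from_euler('xyz',c['attitude']).as_matrix(),c['origin']
def cloud(n,d,C=None):
    K,A,o=C or cam(n)
    v,u=np.mgrid[:d.shape[0],:d.shape[1]]
    P=np.stack([(u-K[0,2])/K[0,0]*d,(v-K[1,2])/K[1,1]*d,d],-1)
    return P@A.T+o
def proj(n,X,C=None):
    K,A,o=C or cam(n); q=(np.atleast_2d(X)-o)@A
    return q[:,:2]/q[:,2:]*[K[0,0],K[1,1]]+[K[0,2],K[1,2]]
E
python3 - <<'E'
from h import *
d=np.load('top0.npy');P=cloud('top',d)
np.save('topP.npy',P)
for (u,v) in [(181,197),(184,259),(290,184),(297,245),(195,240),(201,240),(206,240),(195,207),(231,199),(258,192),(240,225),(300,300),(330,250),(153,182),(260,155)]:
    print(u,v,P[v,u].round(1))
im=cv2.imread('pics/top0.png')
cv2.imwrite('pics/topz.png',cv2.resize(im[170:275,165:310],None,fx=5.5,fy=5.5,interpolation=cv2.INTER_CUBIC))
Z=P[170:275,165:310,2];zz=(np.clip(Z,-5,290)/290*255).clip(0,255).astype(np.uint8)
cv2.imwrite('pics/topzd.png',cv2.resize(cv2.applyColorMap(zz,cv2.COLORMAP_JET),None,fx=5.5,fy=5.5,interpolation=cv2.INTER_NEAREST))
E
```

```text
181 197 [643.6 306.7  12. ]
184 259 [396.1 275.2  45.3]
290 184 [ 712.3 -139.3    2.9]
297 245 [ 4.628e+02 -1.723e+02 -4.000e-01]
195 240 [471.8 205.1 244.7]
201 240 [472.4 184.5 246.6]
206 240 [472.9 167.3 248.4]
195 207 [604.8 248.5   5.8]
231 199 [625.2  93.3 157.9]
258 192 [670.8  -7.3  33.7]
240 225 [537.1  62.1  -1.7]
300 300 [ 246.1 -187.     2.3]
330 250 [ 446.6 -306.7   -0.9]
153 182 [679.5 383.6 160.4]
260 155 [811.5 -10.3  85.2]
```

View pics/topz.png

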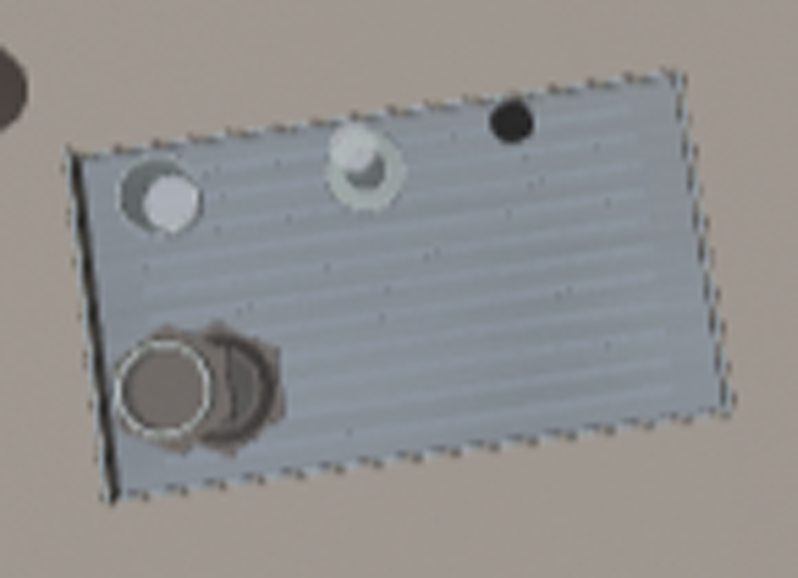

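View pics/topzd.png

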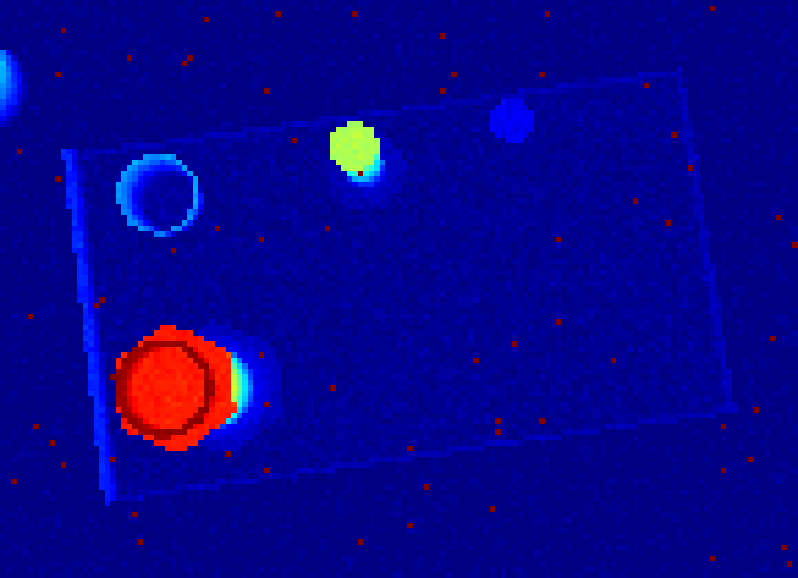

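```bash
cat >> h.py <<'E'
def ray(n,uv,z,C=None):
    K,A,o=C or cam(n); uv=np.atleast_2d(uv).astype(float)
    q=np.c_[(uv-[K[0,2],K[1,2]])/[K[0,0],K[1,1]],np.ones(len(uv))]@A.T
    return o+q*((z-o[2])/q[:,2])[:,None]
E
python3 - <<'E'
from h import *
f=lambda x,y:((x+.5)/5.5-.5+165,(y+.5)/5.5-.5+170)
# lip corners -x end
c=np.array([ray('top',f(681,72),14)[0],ray('top',f(730,412),14)[0]]);print('lip -x corners',c)
w=np.array([ray('top',f(69,152),45)[0],ray('top',f(109,500),45)[0]]);print('wall corners',w)
ca=(c[0]+c[1])/2;wa=(w[0]+w[1])/2
print('len',np.linalg.norm((wa-ca)[:2]),'widths',np.linalg.norm(c[0]-c[1]),np.linalg.norm(w[0]-w[1]),'yaw',np.arctan2(*(wa-ca)[[1,0]]),'centre',(ca+wa)/2)
for nm,a,b in[('side far',c[0],w[0]),('side near',c[1],w[1])]: print(nm,np.arctan2(b[1]-a[1],b[0]-a[0]))
for a,b in((c[1],c[0]),(w[1],w[0])): print('endyaw',np.arctan2(b[1]-a[1],b[0]-a[0])+np.pi/2)
# mouth ring fit: depth>275
d=np.load('top0.npy');P=np.load('topP.npy')
M=(P[...,2]>270)&(P[...,2]<300);M[:,:180]=0;M[:,215:]=0;M[:225]=0;M[255:]=0
v,u=np.nonzero(M);(cx,cy),(a,b),_=cv2.fitEllipse(np.c_[u,v].astype(np.float32));print(len(u),cx,cy,a,b)
print('mouth',ray('top',(cx,cy),284))
# collar hull
M=(P[...,2]>225)&(P[...,2]<300);M[:,:180]=0;M[:,215:]=0;M[:225]=0;M[255:]=0
v,u=np.nonzero(M);X=ray('top',np.c_[u,v],246)[:,:2]
hull=cv2.convexHull(X.astype(np.float32));print('area rect',cv2.minAreaRect(X.astype(np.float32)))
print('collar ctr',X.mean(0)); print(hull[:,0].round(1))
for nm,m,z in[('beaker',(60,95),75),('cyl',(120,175),158),('stopper',(20,40),32)]:pass
E
```

```text
lip -x corners [[ 715.80108475 -131.49971539   14.        ]
 [ 464.95974743 -171.71710716   14.        ]]
wall corners [[638.48369041 315.53442795  45.        ]
 [390.29863818 273.32209558  45.        ]]
len 452.4633466801093 widths 254.04490765791107 251.74928232617663 yaw 1.7395416765565468 centre [552.38579019  71.40992524  29.5       ]
side far 1.7420583857957836
side near 1.7370115113925793
endyaw 1.7297733358935288
endyaw 1.7392682249992168
85 194.36219787597656 240.11679077148438 16.219648361206055 16.701499938964844
mouth [[471.55674476 201.11649387 284.        ]]
area rect ((472.1686096191406, 199.85400390625), (74.36045837402344, 71.0573959350586), 2.998084783554077)
collar ctr [471.75768303 201.13762404]
[[509.1 203.3]
 [509.  206.7]
 [508.9 210.1]
 [501.8 220. ]
 [491.3 233. ]
 [487.8 236.2]
 [484.4 236.1]
 [474.3 235.5]
 [457.5 234.7]
 [447.6 230.8]
 [444.3 227.2]
 [435.  203.1]
 [435.1 199.7]
 [435.3 193. ]
 [438.8 186.4]
 [449.3 173.3]
 [456.1 166.9]
 [459.6 163.6]
 [463.  163.8]
 [493.1 168.6]
 [496.4 172.1]
 [506.  193. ]]
```

```bash
python3 - <<'E'
from h import *
s=r.sense();M=R.from_euler('xyz',s['tcp_rot']).as_matrix();print(M.round(3))
P=np.load('topP.npy')
# desired: x down, y = tray +x (yaw 1.737)
for yw in (1.737,1.737+np.pi):
    y=np.array([np.cos(yw),np.sin(yw),0]);x=np.array([0,0,-1.]);D=np.stack([x,y,np.cross(x,y)],1)
    print((R.from_matrix(D)*R.from_matrix(M).inv()).as_rotvec())
# hex collar yaw fit
im=cv2.imread('pics/top0.png')
M2=(P[...,2]>225)&(P[...,2]<300);M2[:,:180]=0;M2[:,215:]=0;M2[:225]=0;M2[255:]=0
v,u=np.nonzero(M2);X=ray('top',np.c_[u,v],246)[:,:2];c=(X.min(0)+X.max(0))/2
c=np.array([471.7,201.])
for deg in range(0,60,4):
    a=np.radians(deg)+np.arange(6)*np.pi/3;n=np.c_[np.cos(a),np.sin(a)]
    h=((X-c)@n.T).max(1); print(deg,round(np.sort(h)[-15:].mean(),2),round(h.max(),1),end=' | ')
E
```

```text
[[-0.     0.951  0.31 ]
 [ 0.001  0.31  -0.951]
 [-1.     0.    -0.001]]
[-6.94337959e-04 -1.12776351e-03  1.42220696e+00]
[-1.17451400e-03  7.23121159e-04 -1.71938527e+00]
0 37.44 38.8 | 4 37.69 38.9 | 8 37.8 39.2 | 12 37.75 39.3 | 16 37.54 39.2 | 20 37.17 38.9 | 24 36.72 38.4 | 28 36.15 37.8 | 32 35.49 36.9 | 36 35.03 36.1 | 40 35.12 35.7 | 44 35.55 36.7 | 48 36.14 37.5 | 52 36.67 38.1 | 56 37.1 38.6 |
```

Emit:
step_arm(rows=[[5,15,50,0,0,0.07,0],[20,60,90,0,0,0.16,0],[40,115,120,0,0,0.25,0],[60,171,145,0,0,0.35,0],[80,228,160,0,0,0.44,0],[100,285,160,0,0,0.53,0],[120,342,160,0,0,0.62,0],[140,398,160,0,0,0.71,0]])

```text
clock: 1.1
eef_pos: [333.4, -193.9, 390.6]
tcp_rot: [2.918, 1.57, 2.375]
contact_force: [1.1, -0.2, 0.4]
opening: 0.001
```

Emit:
step_arm(rows=[[20,57,0,0,0,0.1,0],[40,114,0,0,0,0.2,0],[60,171,0,0,0,0.3,0],[80,228,0,0,0,0.4,0],[100,285,0,0,0,0.5,0],[120,342,0,0,0,0.6,0],[139,399,0,0,0,0.71,0],[139,399,0,0,0,0.71,0]])

```text
clock: 2.1
eef_pos: [472.8, 208.4, 389.5]
tcp_rot: [2.886, 1.568, 3.058]
contact_force: [-0.6, 0.1, -0.3]
opening: 0.001
```

```bash
python3 - <<'E'
from h import *
s=r.sense();print(s);M=R.from_euler('xyz',s['tcp_rot']).as_matrix();print(M.round(3))
C=cam('wrist');p,d=vision.grab_frame('wrist');cv2.imwrite('pics/w1.png',p[:,:,::-1]);np.savez('w1.npz',d=d,K=C[0],A=C[1],o=C[2],p=p)
E
```

```text
{'clock': 2.1, 'qpos': array([4.11466710e-01, 6.43223285e-02, 1.65018095e+00, 1.10996109e-03,
       1.42912516e+00, 2.39693155e-01]), 'qvel': array([-0.05857545, -0.04320015,  0.04516426, -0.02810139,  0.02397951,
        0.00539595]), 'joint_efforts': array([  2.08729506, -41.81609988, -39.92830038,   0.43205193,
        -0.39061507,  -0.09714277]), 'eef_pos': array([472.77319741, 208.35438593, 389.5390272 ]), 'tcp_rot': array([2.88647527, 1.56848299, 3.05809098]), 'contact_force': array([-0.57068641,  0.09018404, -0.32716048]), 'wrist_torque': array([ 0.01121587, -0.02130924,  0.00865406]), 'opening': 0.0005521863821109635}
[[-0.002 -0.171  0.985]
 [ 0.     0.985  0.171]
 [-1.     0.001 -0.002]]
```

View pics/w1.png

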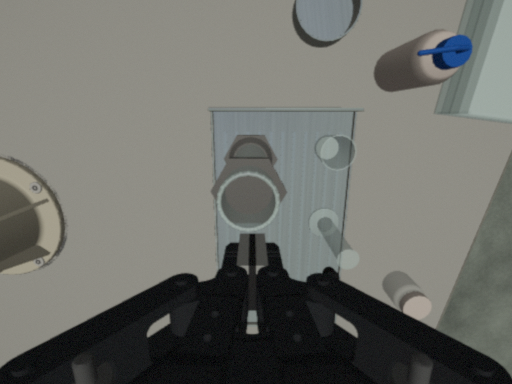

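```bash
python3 - <<'E'
from h import *
f=np.load('w1.npz');C=(f['K'],f['A'],f['o']);d=f['d'];P=cloud('w',d,C)
im=cv2.imread('pics/w1.png')
cv2.imwrite('pics/w1z.png',cv2.resize(im[90:290,190:380],None,fx=4,fy=3,interpolation=cv2.INTER_CUBIC)[:600,:760])
cv2.imwrite('pics/w1z.png',cv2.resize(im[95:245,195:375],None,fx=4.4,fy=4,interpolation=cv2.INTER_CUBIC))
for (u,v) in [(249,202),(249,172),(275,200),(250,112),(340,180)]: print(u,v,P[v,u].round(1))
M=((P[...,2]>262)&(P[...,2]<300)).astype(np.uint8);M[:150]=0;M[240:]=0;M[:,:200]=0;M[:,300:]=0
cs,_=cv2.findContours(M,cv2.RETR_EXTERNAL,cv2.CHAIN_APPROX_NONE);c=max(cs,key=len)
(cx,cy),(a,b),an=cv2.fitEllipse(c);print(cx,cy,a,b)
print('mouth',ray('w',(cx,cy),284,C))
E
```

```text
249 202 [472.3 191.  246.6]
249 172 [466.2 229.9 283.1]
275 200 [494.  208.4 283.9]
250 112 [455.7 283.    4.6]
340 180 [646.  189.8   3.9]
247.52972412109375 200.25559997558594 62.040035247802734 62.33661651611328
mouth [[469.22629032 203.90809481 284.        ]]
```

View pics/w1z.png

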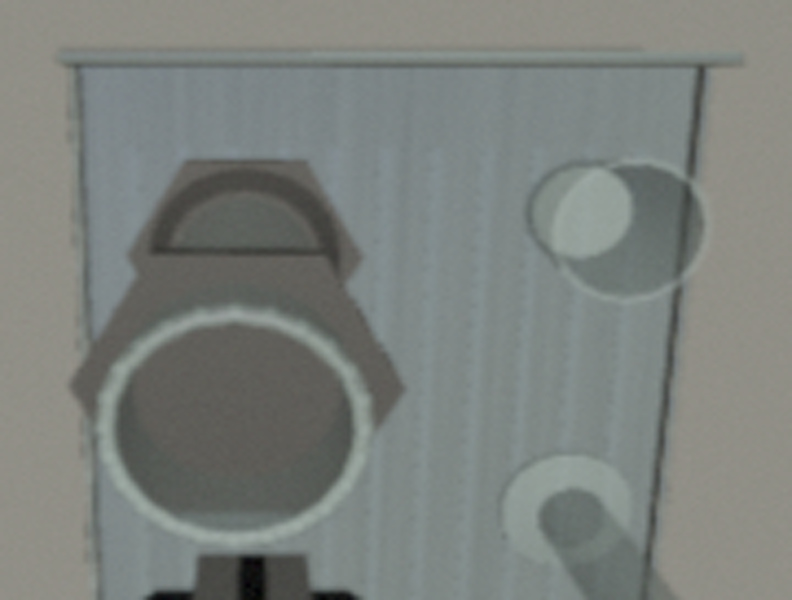

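```bash
python3 - <<'E'
from h import *
f=np.load('w1.npz');C=(f['K'],f['A'],f['o'])
g=lambda x,y:((x+.5)/4.4-.5+195,(y+.5)/4-.5+95)
t=lambda q:(lambda e:(np.round(e[0],1)))(q)
Y=1.742;ex=np.array([np.cos(Y),np.sin(Y)]);ey=np.array([-ex[1],ex[0]])
for n,x,y,z in[('mouth',234,425,284),('mouthL',97,425,284),('mouthR',371,425,284),('mouthT',234,305,284),('mouthB',234,545,284),('collar bk',245,252,246),('collarL',72,385,246),('collarR',405,385,246),('foot fl',185,160,16),('foot fr',308,160,16),('footL',130,255,16),('footR',361,255,16),('wall innertop L',60,66,45),('wall top R',740,66,45),('wallfootL',80,66,4),('wallfootR',700,66,4),('floor R',655,550,4)]:
    p=ray('w',g(x,y),z,C)[0];print(n,p.round(1),'along',round(p[:2]@ex,1),'lat',round(p[:2]@ey,1))
E
```

```text
mouth [469.6 203.4 284. ] along 120.4 lat -497.3
mouthL [441.4 198.5 284. ] along 120.4 lat -468.8
mouthR [497.7 208.2 284. ] along 120.4 lat -525.9
mouthT [464.9 230.9 284. ] along 148.3 lat -497.5
mouthB [474.5 174.1 284. ] along 90.7 lat -497.2
collar bk [465.8 237.4 246. ] along 154.6 lat -499.4
collarL [431.1 196.1 246. ] along 119.7 lat -458.2
collarR [509.2 209.6 246. ] along 119.8 lat -537.4
foot fl [438.8 240.7  16. ] along 162.4 lat -473.4
foot fr [488.  249.2  16. ] along 162.5 lat -523.3
footL [422.9 194.9  16. ] along 120.0 lat -450.0
footR [517.5 211.3  16. ] along 120.0 lat -545.9
wall innertop L [388.  272.3  45. ] along 202.2 lat -428.8
wall top R [638.8 315.7  45. ] along 202.2 lat -683.3
wallfootL [389.9 273.2   4. ] along 202.7 lat -430.8
wallfootR [637.8 316.    4. ] along 202.8 lat -682.4
floor R [680.3  86.7   4. ] along -30.5 lat -685.2
```

Emit:
step_arm(rows=[[7,-40,0,0.129,0.022,0,0],[14,-85,0,0.258,0.045,0,0],[22,-130,0,0.387,0.067,0,0],[29,-175,-30,0.516,0.089,0,0],[36,-220,-75,0.645,0.111,0,0],[42,-255,-120,0.774,0.134,0,0],[48,-293,-165,0.903,0.156,0,0],[48,-293,-200,1.031,0.178,0,0]])

```text
clock: 3.15
eef_pos: [519.8, -90.2, 188.1]
tcp_rot: [1.574, 0.522, 1.739]
contact_force: [0.5, 0.4, 1.0]
opening: 0.003
```

```bash
python3 - <<'E'
from h import *
s=r.sense();print(s['qpos'].round(3),s['qvel'].round(2),s['eef_pos']);M=R.from_euler('xyz',s['tcp_rot']).as_matrix();print(M.round(3))
E
```

```text
[-0.594  0.685  1.622  0.682  1.681 -0.998] [-0.18  0.89 -0.09  0.43  0.33 -0.55] [519.75702543 -90.24858762 188.10649598]
[[-0.145 -0.08   0.986]
 [ 0.855  0.492  0.166]
 [-0.498  0.867 -0.003]]
```

Emit:
step_arm(rows=[[0,0,55,-0.129,-0.022,0,0],[-6,40,110,-0.258,-0.045,0,0],[-13,85,160,-0.387,-0.067,0,0],[-20,130,190,-0.516,-0.089,0,0],[-28,180,190,-0.645,-0.111,0,0],[-36,230,190,-0.774,-0.134,0,0],[-45,275,190,-0.903,-0.156,0,0],[-49.7,293.2,190,-1.031,-0.178,0,0]])

```text
clock: 4.15
eef_pos: [469.1, 203.4, 379.1]
tcp_rot: [-0.191, 1.566, -0.025]
contact_force: [0.2, -1.0, -1.0]
opening: 0.0
```

Emit:
step_arm(rows=[[0,0,0,0,0,0,0],[0,0,0,0,0,0,0],[0,0,0,0,0,0,0],[0,0,0,0,0,0,0],[0,0,0,0,0,0,0],[0,0,0,0,0,0,0],[0,0,0,0,0,0,0],[0,0,0,0,0,0,0]])

```text
clock: 5.15
eef_pos: [469.1, 203.5, 379.1]
tcp_rot: [-0.185, 1.566, -0.019]
contact_force: [-0.9, 0.1, -0.2]
opening: -0.0
```

```bash
cat >> h.py <<'E'
Y=1.742;ex=np.array([np.cos(Y),np.sin(Y),0]);ey=np.array([-ex[1],ex[0],0]);LAT=-498.
def st():
    s=r.sense();M=R.from_euler('xyz',s['tcp_rot']).as_matrix();p=s['eef_pos']
    psi=np.arctan2(M[:,0]@ex,-M[2,0])
    print('t',round(s['clock'],2),'a',round(p@ex,1),'lat',round(p@ey,1),'z',round(p[2],1),'psi',round(np.degrees(psi),2),'F',(s['contact_force']@np.stack([ex,ey,[0,0,1]],1)).round(1),'q',s['qpos'].round(2),'xyz',p.round(1))
    return s,M
E
python3 - <<'E'
from h import *
s,M=st();print(M.round(3))
y=ex;x=np.array([0,0,-1.]);D=np.stack([x,y,np.cross(x,y)],1)
print((R.from_matrix(D)*R.from_matrix(M).inv()).as_rotvec().round(3))
print((120*ex-498*ey)-s['eef_pos'])
E
```

```text
t 5.15 a 120.6 lat -496.9 z 379.1 psi -0.05 F [ 0.3  0.8 -0.2] q [ 0.41  0.06  1.68 -0.    1.4   0.24] xyz [469.1 203.5 379.1]
[[ 0.005 -0.165  0.986]
 [-0.     0.986  0.165]
 [-1.    -0.001  0.005]]
[0.    0.005 0.005]
[   1.21301299   -0.42239534 -379.1153936 ]
```

Emit:
step_arm(rows=[[1,0,-25,0,0.005,0.005,0],[1,0,-50,0,0.005,0.005,0],[1,0,-75,0,0.005,0.005,0],[1,0,-95,0,0.005,0.005,0],[1,0,-110,0,0.005,0.005,0],[1,0,-120,0,0.005,0.005,0],[1,0,-127,0,0.005,0.005,0],[1,0,-130,0,0.005,0.005,0]])

```text
clock: 6.15
eef_pos: [470.2, 203.6, 249.1]
tcp_rot: [-0.151, 1.571, 0.02]
contact_force: [-0.5, 0.6, 0.0]
opening: -0.004
```

Emit:
step_arm(rows=[[0,0,-1,0,0,0,0],[0,0,-2,0,0,0,0],[0,0,-3,0,0,0,0],[0,0,-4,0,0,0,0],[0,0,-5,0,0,0,0],[0,0,-6,0,0,0,0],[0,0,-6,0,0,0,0],[0,0,-6,0,0,0,0]])

```text
clock: 7.15
eef_pos: [470.2, 203.6, 243.1]
tcp_rot: [-0.097, 1.571, 0.075]
contact_force: [0.0, 0.1, -0.3]
opening: 0.002
```

```bash
python3 - <<'E'
from h import *
s,M=st()
p,d=vision.grab_frame('scene');cv2.imwrite('pics/s2.png',cv2.resize(p[100:270,180:400,::-1],None,fx=3.5,fy=3.5))
p,d=vision.grab_frame('wrist');cv2.imwrite('pics/w2.png',p[:,:,::-1])
E
```

```text
t 7.15 a 120.5 lat -498.0 z 243.1 psi -0.0 F [ 0.1 -0.  -0.3] q [ 0.41  0.16  1.86 -0.    1.12  0.23] xyz [470.2 203.6 243.1]
```

View pics/s2.png

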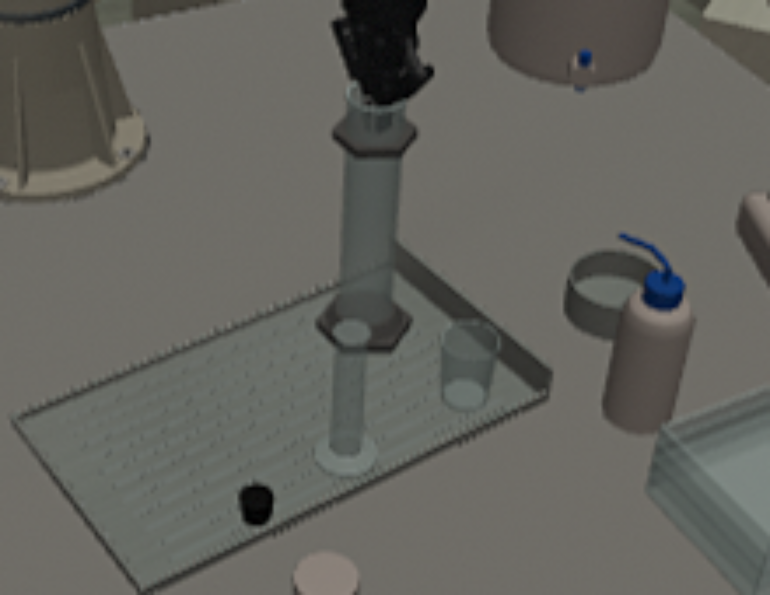

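View pics/w2.png

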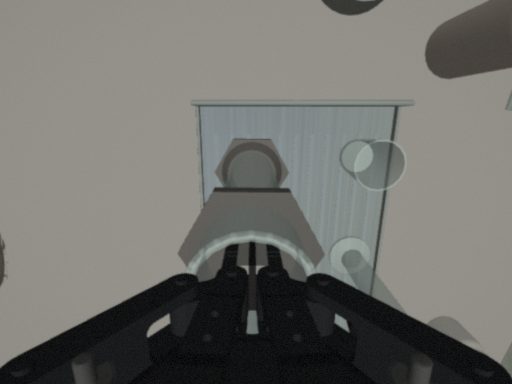

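```bash
cat >> h.py <<'E'
HA,HZ,S=77.,4.,38.
def target(ph):  # deg
    d=np.interp(ph,[0,22,92],[0,22,28]);psi=ph-d
    D=np.radians(d);p=np.radians(ph)
    xt=25-11*np.cos(D)-(S+11*np.sin(D))*np.tan(D)
    xt*=min(1,ph/22)
    a=HA+(43+xt)*np.cos(p)-(280-S)*np.sin(p); z=HZ+(43+xt)*np.sin(p)+(280-S)*np.cos(p)
    return a,z,psi
def rows(phs,da=0,dz=0,op=0):
    s,M=st();p=s['eef_pos'];out=[]
    x0=M[:,0]
    for ph in phs:
        a,z,psi=target(ph);w=(a+da)*ex+LAT*ey+np.array([0,0,z+dz])
        ps=np.radians(psi);tx=np.sin(ps)*ex+np.array([0,0,-np.cos(ps)]);tz=-ey;D=np.stack([tx,np.cross(tz,tx),tz],1)
        rv=(R.from_matrix(D)*R.from_matrix(M).inv()).as_rotvec()
        out.append([round(float(v),1) for v in w-p]+[round(float(v),3) for v in rv]+[op])
    print(out)
E
python3 - <<'E'
from h import *
for ph in range(0,93,8):
    a,z,psi=target(ph);print(ph,np.round([a,z,psi],1))
    if ph>80:
        p=np.radians(psi)
        for back in(0,73,150):
            print('   back',back,'a',a-back*np.sin(p),'z low',z+back*np.cos(p)-38*np.sin(p))
rows([2,4,6,8,9.5,11,12.5,14])
E
```

```text
0 [120. 246.   0.]
8 [ 89.  250.1   0. ]
16 [ 53.5 249.    0. ]
24 [ 15.7 241.6   1.8]
32 [-17.3 230.4   9.1]
40 [-48.3 214.7  16.5]
48 [-76.9 194.8  23.8]
56 [-102.3  171.    31.1]
64 [-124.   143.9   38.4]
72 [-141.7  113.9   45.7]
80 [-155.    81.8   53. ]
88 [-163.6   48.1   60.3]
   back 0 a -163.60782609866578 z low 15.068698967512326
   back 73 a -227.04496287297945 z low 51.18974100504249
   back 150 a -293.95810714177605 z low 89.29001822271127
t 7.25 a 120.5 lat -498.0 z 243.1 psi -0.0 F [-1.4 -0.1 -0.7] q [ 0.41  0.16  1.86 -0.    1.12  0.23] xyz [470.2 203.6 243.1]
[[1.3, -7.7, 4.3, -0.0, 0.0, 0.0, 0], [2.6, -15.2, 5.5, -0.0, 0.0, 0.0, 0], [4.0, -23.0, 6.4, -0.0, 0.0, 0.0, 0], [5.4, -31.1, 7.0, -0.0, 0.0, 0.0, 0], [6.5, -37.3, 7.2, -0.0, 0.0, 0.0, 0], [7.6, -43.7, 7.3, -0.0, 0.0, 0.0, 0], [8.7, -50.2, 7.2, -0.0, 0.0, 0.0, 0], [9.8, -56.9, 6.8, -0.0, 0.0, 0.0, 0]]
```

Emit:
step_arm(rows=[[1.3,-7.7,4.3,0,0,0,0],[2.6,-15.2,5.5,0,0,0,0],[4.0,-23.0,6.4,0,0,0,0],[5.4,-31.0,7.0,0,0,0,0],[6.5,-37.3,7.2,0,0,0,0],[7.6,-43.7,7.3,0,0,0,0],[8.7,-50.2,7.2,0,0,0,0],[9.8,-57.0,6.8,0,0,0,0]])

```text
clock: 8.25
eef_pos: [480.1, 146.2, 249.9]
tcp_rot: [-0.24, 1.571, -0.069]
contact_force: [0.1, 1.9, 0.2]
opening: -0.002
```

```bash
python3 - <<'E'
from h import *
rows([15.5,17,18.5,20,21.5,23,24.5,26])
p,d=vision.grab_frame('scene');cv2.imwrite('pics/s3.png',cv2.resize(p[100:270,180:400,::-1],None,fx=3.5,fy=3.5))
E
```

```text
t 8.25 a 62.3 lat -498.0 z 249.9 psi -0.0 F [ 1.9 -0.4  0.2] q [ 0.29  0.14  1.87 -0.    1.13  0.12] xyz [480.1 146.2 249.9]
[[1.1, -6.3, -0.6, 0.0, 0.0, -0.0, 0], [2.3, -13.3, -1.4, 0.0, 0.0, -0.0, 0], [3.6, -20.4, -2.5, 0.0, 0.0, -0.0, 0], [4.8, -27.7, -3.9, 0.0, 0.0, -0.0, 0], [6.1, -35.0, -5.6, 0.0, 0.0, -0.0, 0], [7.3, -41.7, -7.2, 0.016, 0.003, -0.0, 0], [8.3, -48.0, -8.8, 0.039, 0.007, -0.0, 0], [9.4, -54.1, -10.6, 0.063, 0.011, -0.0, 0]]
```

View pics/s3.png

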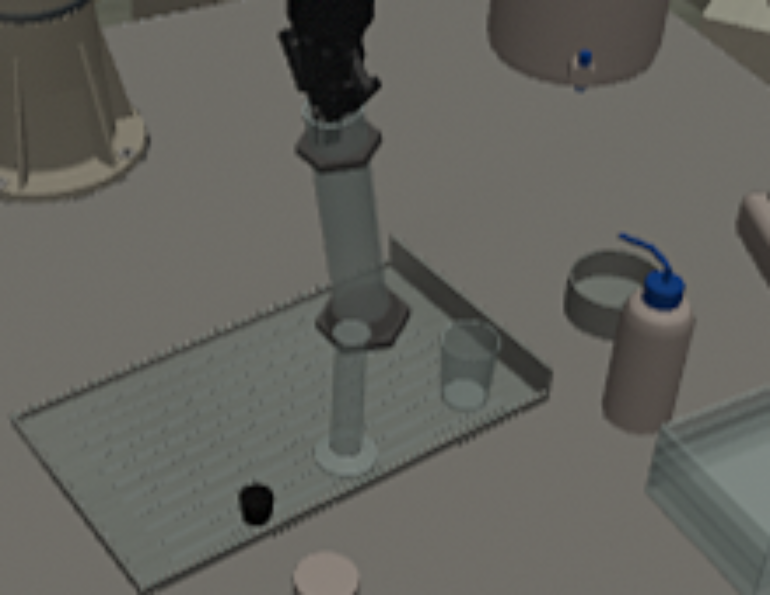

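Emit:
step_arm(rows=[[1.1,-6.3,-0.6,0,0,0,0],[2.3,-13.3,-1.4,0,0,0,0],[3.6,-20.4,-2.5,0,0,0,0],[4.8,-27.7,-3.9,0,0,0,0],[6.1,-35.0,-5.6,0,0,0,0],[7.3,-41.7,-7.2,0.016,0.003,0,0],[8.3,-48.0,-8.8,0.039,0.007,0,0],[9.4,-54.0,-10.6,0.063,0.011,0,0]])

```text
clock: 9.3
eef_pos: [489.6, 91.1, 239.1]
tcp_rot: [1.568, 1.506, 1.74]
contact_force: [0.4, -0.6, -0.1]
opening: 0.001
```

```bash
python3 - <<'E'
from h import *
rows([27.5,29,30.5,32,33.5,35,36.5,38])
p,d=vision.grab_frame('scene');cv2.imwrite('pics/s4.png',cv2.resize(p[100:270,180:400,::-1],None,fx=3.5,fy=3.5))
p,d=vision.grab_frame('wrist');cv2.imwrite('pics/w4.png',p[:,:,::-1])
E
```

```text
t 9.3 a 6.3 lat -498.0 z 239.1 psi 3.71 F [-0.6 -0.3 -0.1] q [ 0.14  0.15  1.89  0.07  1.11 -0.07] xyz [489.6  91.1 239.1]
[[0.9, -5.2, -1.8, 0.023, 0.004, -0.0, 0], [2.0, -11.3, -3.9, 0.046, 0.008, -0.0, 0], [3.0, -17.3, -6.2, 0.07, 0.012, -0.0, 0], [4.1, -23.3, -8.7, 0.093, 0.016, -0.0, 0], [5.1, -29.2, -11.3, 0.117, 0.02, -0.0, 0], [6.1, -35.0, -14.1, 0.141, 0.024, -0.0, 0], [7.1, -40.7, -17.0, 0.164, 0.029, -0.0, 0], [8.1, -46.4, -20.1, 0.188, 0.033, -0.0, 0]]
```

View pics/s4.png

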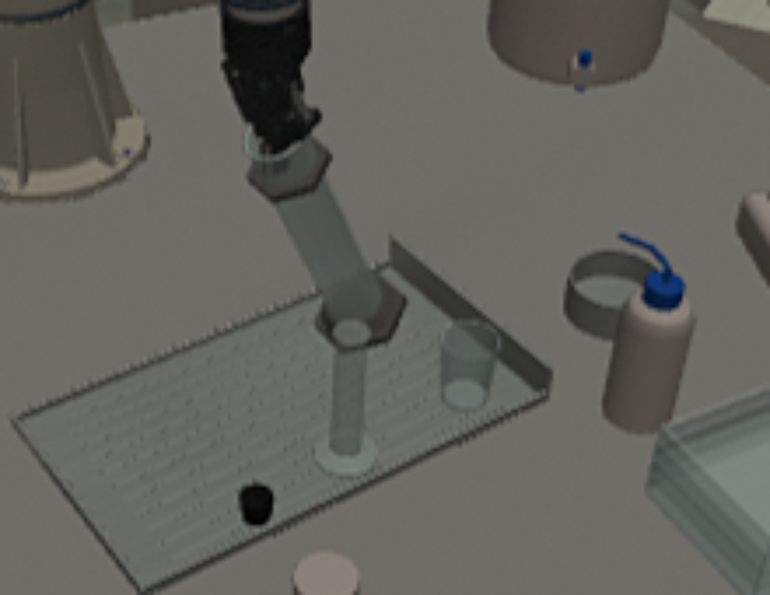

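View pics/w4.png

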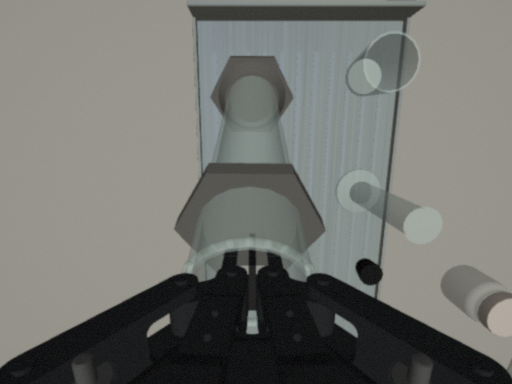

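Past balance and supported, aligned. Continuing to ease down.

Emit:
step_arm(rows=[[0.9,-5.2,-1.8,0.023,0.004,0,0],[2.0,-11.3,-3.9,0.046,0.008,0,0],[3.0,-17.3,-6.2,0.07,0.012,0,0],[4.0,-23.3,-8.7,0.093,0.016,0,0],[5.0,-29.2,-11.3,0.117,0.02,0,0],[6.0,-35.0,-14.0,0.141,0.024,0,0],[7.0,-40.7,-17.0,0.164,0.029,0,0],[8.0,-46.4,-20.0,0.188,0.033,0,0]])

```text
clock: 10.4
eef_pos: [497.8, 43.8, 219.0]
tcp_rot: [1.573, 1.315, 1.743]
contact_force: [-0.5, -0.8, 0.6]
opening: 0.003
```

```bash
python3 - <<'E'
from h import *
rows([39.5,41,42.5,44,45.5,47,48.5,50])
E
```

```text
t 10.4 a -41.6 lat -498.0 z 219.0 psi 14.65 F [-0.7  0.6  0.6] q [-0.08  0.21  1.89  0.27  1.12 -0.38] xyz [497.8  43.8 219. ]
[[0.8, -4.8, -3.1, 0.023, 0.003, 0.001, 0], [1.8, -10.3, -6.5, 0.047, 0.007, 0.001, 0], [2.7, -15.7, -10.0, 0.07, 0.011, 0.001, 0], [3.6, -21.0, -13.7, 0.094, 0.016, 0.001, 0], [4.5, -26.2, -17.5, 0.118, 0.02, 0.001, 0], [5.4, -31.4, -21.5, 0.141, 0.024, 0.001, 0], [6.3, -36.4, -25.6, 0.165, 0.028, 0.001, 0], [7.1, -41.3, -29.8, 0.188, 0.032, 0.001, 0]]
```

Emit:
step_arm(rows=[[0.8,-4.8,-3.1,0.023,0.003,0.001,0],[1.8,-10.3,-6.5,0.047,0.007,0.001,0],[2.7,-15.7,-10.0,0.07,0.011,0.001,0],[3.6,-21.0,-13.7,0.094,0.016,0.001,0],[4.5,-26.2,-17.5,0.118,0.02,0.001,0],[5.4,-31.4,-21.5,0.141,0.024,0.001,0],[6.3,-36.4,-25.6,0.165,0.028,0.001,0],[7.1,-41.3,-29.8,0.188,0.032,0.001,0]])

```text
clock: 11.4
eef_pos: [505.2, 2.1, 189.0]
tcp_rot: [1.571, 1.123, 1.742]
contact_force: [0.4, -2.8, 3.7]
opening: -0.004
```

```bash
python3 - <<'E'
from h import *
rows([51.5,53,54.5,56,57.5,59,60.5,62])
p,d=vision.grab_frame('scene');cv2.imwrite('pics/s5.png',cv2.resize(p[100:270,180:400,::-1],None,fx=3.5,fy=3.5))
E
```

```text
t 11.4 a -84.0 lat -498.1 z 189.0 psi 25.65 F [-2.8  0.   3.7] q [-0.27  0.32  1.87  0.44  1.19 -0.65] xyz [505.2   2.1 189. ]
[[0.6, -4.3, -4.1, 0.023, 0.004, 0.0, 0], [1.4, -9.0, -8.6, 0.046, 0.008, 0.0, 0], [2.2, -13.5, -13.2, 0.07, 0.012, 0.0, 0], [3.0, -18.0, -17.9, 0.093, 0.016, 0.0, 0], [3.7, -22.3, -22.8, 0.117, 0.02, 0.0, 0], [4.4, -26.5, -27.7, 0.141, 0.024, 0.0, 0], [5.1, -30.5, -32.8, 0.164, 0.028, 0.0, 0], [5.8, -34.4, -38.0, 0.188, 0.033, 0.0, 0]]
```

View pics/s5.png

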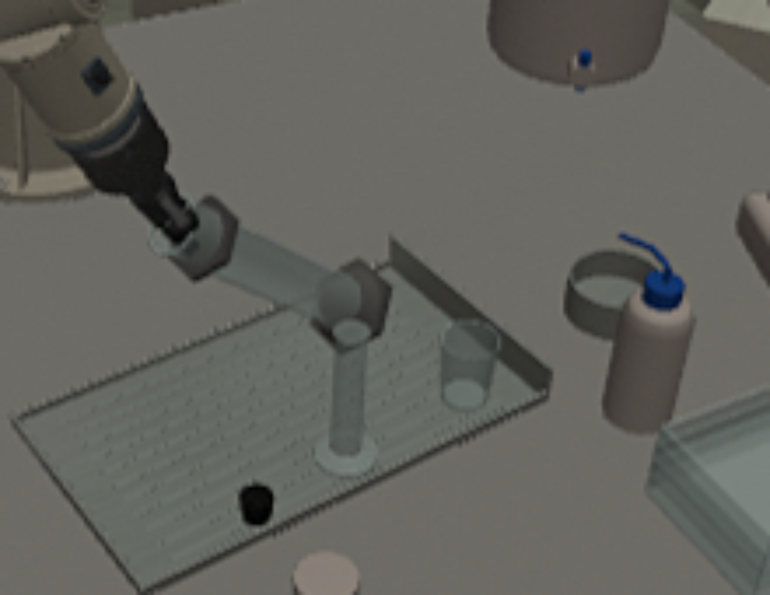

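```bash
cat >> h.py <<'E'
def planepix(n,uv,lat=LAT):
    K,A,o=cam(n);q=np.array([(uv[0]-K[0,2])/K[0,0],(uv[1]-K[1,2])/K[1,1],1])@A.T
    P=o+q*((lat-o@ey)/(q@ey));return P@ex,P[2]
E
python3 - <<'E'
from h import *
def exp(ph):
    p=np.radians(ph);x=np.array([np.cos(p),np.sin(p)]);z=np.array([-np.sin(p),np.cos(p)]);H=np.array([HA,HZ])
    return [(H+43*x+k*z).round(0) for k in(12,237,280)]
for ph in(46,50,54,58):print(ph,exp(ph))
f=lambda x,y:((x+.5)/3.5-.5+180,(y+.5)/3.5-.5+100)
for n,x,y in[('mouth',172,240),('collar',203,238),('foot',355,302),('tubefoot',345,297)]: print(n,np.round(planepix('scene',f(x,y)),1))
uv=[proj('scene',a*ex+LAT*ey+np.array([0,0,z]))[0] for a,z in exp(50)]
print([(np.array(u)-[180,100])*3.5 for u in uv]);uv=[proj('scene',a*ex+LAT*ey+np.array([0,0,z]))[0] for a,z in exp(56)]
print([(np.array(u)-[180,100])*3.5 for u in uv])
p,d=vision.grab_frame('wrist');cv2.imwrite('pics/w5.png',p[:,:,::-1]); st()
E
```

```text
46 [array([98., 43.]), array([-64., 200.]), array([-95., 229.])]
50 [array([95., 45.]), array([-77., 189.]), array([-110.,  217.])]
54 [array([93., 46.]), array([-89., 178.]), array([-124.,  203.])]
58 [array([90., 47.]), array([-101.,  166.]), array([-138.,  189.])]
mouth [-102.   206.9]
collar [-70. 196.]
foot [106.5  42.9]
tubefoot [93.5 55.2]
[array([344.63570755, 303.07597254]), array([195.37201259, 245.53618567]), array([162.45308807, 232.51416497])]
[array([341.45588638, 303.67727673]), array([178.9526541, 267.078181 ]), array([143.01912639, 259.3266735 ])]
t 11.5 a -84.5 lat -498.0 z 188.5 psi 25.64 F [-3.8 -0.1  3.6] q [-0.27  0.33  1.87  0.44  1.19 -0.65] xyz [505.1   1.6 188.5]
```

View pics/w5.png

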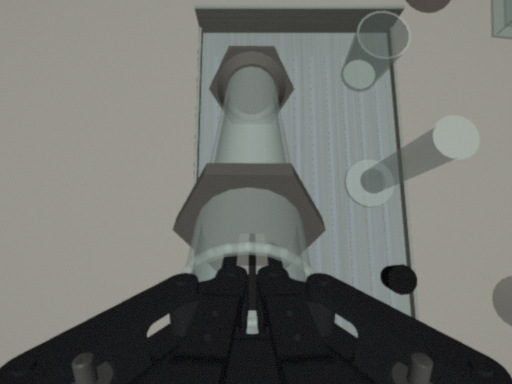

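```bash
cat >> h.py <<'E'
def jarpts(ph,HAx,lat=LAT,yaw=0.):
    p=np.radians(ph);c=np.cos;s_=np.sin
    e=ex*c(yaw)+ey*s_(yaw);f=-ex*s_(yaw)+ey*c(yaw)
    X=e*c(p)+np.array([0,0,s_(p)]);Z=-e*s_(p)+np.array([0,0,c(p)])
    H=HAx*ex+lat*ey+np.array([0,0,HZ])
    O=H+43*X
    def loop(rad,z,n,ph0=np.pi/6):
        a=ph0+np.arange(n+1)*2*np.pi/n; return np.array([O+rad*(X*c(t)+f*s_(t))+Z*z for t in a])
    return [loop(43/c(np.pi/6),0,6),loop(43/c(np.pi/6),12,6),loop(35/c(np.pi/6),232,6),loop(35/c(np.pi/6),242,6),loop(28,280,36)]
def overlay(n,p,ph,HAx,out,C=None,box=None,k=1,lat=LAT,yaw=0.):
    im=np.ascontiguousarray(p[:,:,::-1]);x0,y0,x1,y1=box or (0,0,im.shape[1],im.shape[0])
    im=cv2.resize(im[y0:y1,x0:x1],None,fx=k,fy=k,interpolation=cv2.INTER_CUBIC)
    for L,col in zip(jarpts(ph,HAx,lat,yaw),[(0,0,255),(0,255,255),(255,0,0),(0,255,0),(255,0,255)]):
        q=(proj(n,L,C)-[x0,y0]+.5)*k-.5
        cv2.polylines(im,[np.round(q*8).astype(np.int32)],False,col,1,cv2.LINE_AA,3)
    cv2.imwrite(out,im)
E
python3 - <<'E'
from h import *
p=cv2.imread('pics/w5.png')[:,:,::-1]
overlay('wrist',p,50,77,'pics/o1.png',cam('wrist'),(150,0,360,300),2)
overlay('wrist',p,50,85,'pics/o2.png',cam('wrist'),(150,0,360,300),2)
a=cv2.imread('pics/o1.png');b=cv2.imread('pics/o2.png');cv2.imwrite('pics/o12.png',np.hstack([a,b])[:,:800])
E
```

```text
(no output)
```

View pics/o12.png

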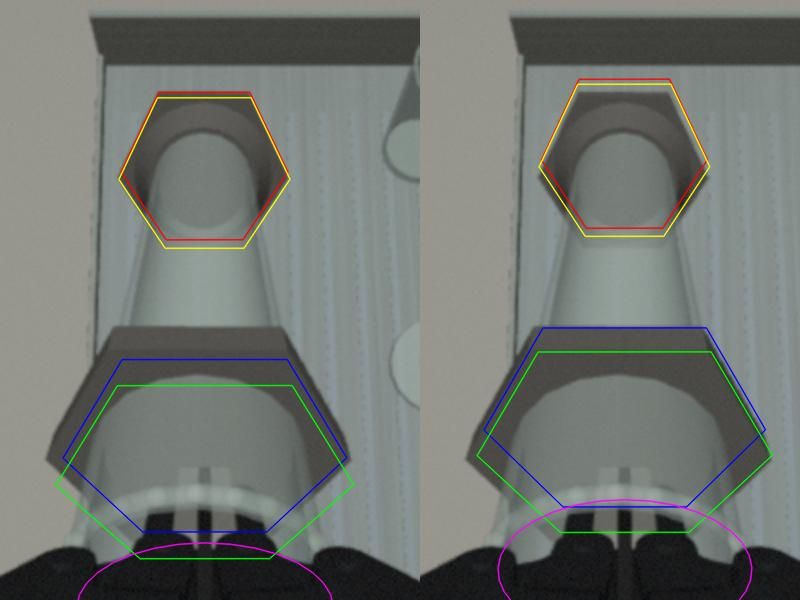

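```bash
python3 - <<'E'
from h import *
p=cv2.imread('pics/w5.png')[:,:,::-1]
overlay('wrist',p,47,77,'pics/o1.png',cam('wrist'),(150,0,360,300),2)
overlay('wrist',p,45,77,'pics/o2.png',cam('wrist'),(150,0,360,300),2)
a=cv2.imread('pics/o1.png');b=cv2.imread('pics/o2.png');cv2.imwrite('pics/o12.png',np.hstack([a,b])[:,:800])
E
```

```text
(no output)
```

View pics/o12.png

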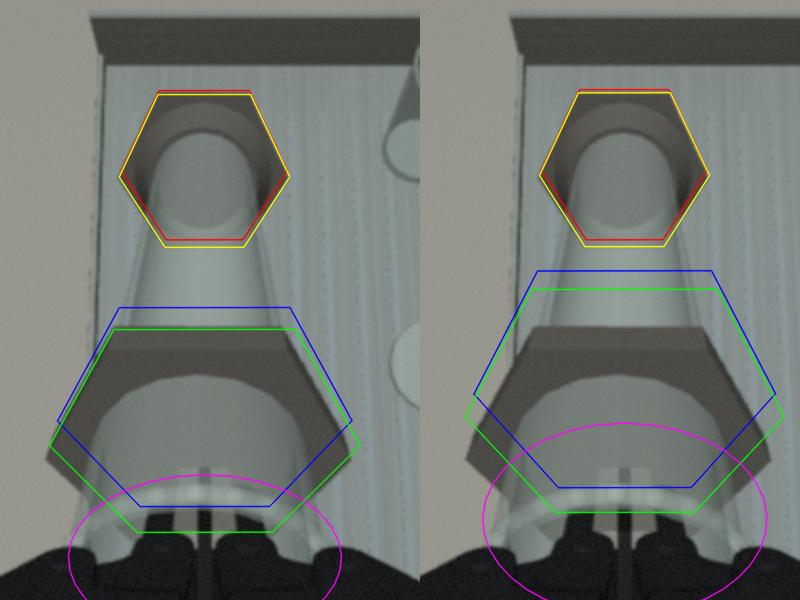

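```bash
sed -i 's/^HA,HZ,S=.*/HA,HZ,S=77.,4.,28./' h.py; python3 - <<'E'
from h import *
a,z,psi=target(48);print(a,z,psi)
rows([48,48,48,49,50,50,50,50])
E
```

```text
-81.27438657574336 204.82657605794722 23.771428571428572
t 11.5 a -84.5 lat -498.0 z 188.5 psi 25.64 F [-3.8 -0.1  3.6] q [-0.27  0.33  1.87  0.44  1.19 -0.65] xyz [505.1   1.6 188.5]
[[-0.6, 3.2, 16.3, -0.032, -0.006, 0.001, 0], [-0.6, 3.2, 16.3, -0.032, -0.006, 0.001, 0], [-0.6, 3.2, 16.3, -0.032, -0.006, 0.001, 0], [0.0, -0.3, 13.5, -0.016, -0.003, 0.001, 0], [0.6, -3.7, 10.6, -0.001, -0.001, 0.001, 0], [0.6, -3.7, 10.6, -0.001, -0.001, 0.001, 0], [0.6, -3.7, 10.6, -0.001, -0.001, 0.001, 0], [0.6, -3.7, 10.6, -0.001, -0.001, 0.001, 0]]
```

Emit:
step_arm(rows=[[0.1,-0.7,2.0,0,0,0,0],[0.2,-1.4,4.0,0,0,0,0],[0.3,-2.1,6.0,0,0,0,0],[0.4,-2.8,8.0,0,0,0,0],[0.5,-3.3,9.5,0,0,0,0],[0.6,-3.7,10.6,0,0,0,0],[0.6,-3.7,10.6,0,0,0,0],[0.6,-3.7,10.6,0,0,0,0]])

```text
clock: 12.5
eef_pos: [505.8, -2.1, 199.1]
tcp_rot: [1.572, 1.123, 1.742]
contact_force: [0.4, -0.8, -0.1]
opening: 0.0
```

```bash
python3 - <<'E'
from h import *
st();C=cam('wrist')
p,d=vision.grab_frame('wrist')
overlay('wrist',p,51,77,'pics/o1.png',C,(150,0,360,300),2)
overlay('wrist',p,49,77,'pics/o2.png',C,(150,0,360,300),2)
a=cv2.imread('pics/o1.png');b=cv2.imread('pics/o2.png');cv2.imwrite('pics/o12.png',np.hstack([a,b])[:,:800])
E
```

```text
t 12.5 a -88.3 lat -498.0 z 199.1 psi 25.64 F [-0.9 -0.3 -0.1] q [-0.27  0.31  1.85  0.43  1.21 -0.65] xyz [505.8  -2.1 199.1]
```

View pics/o12.png

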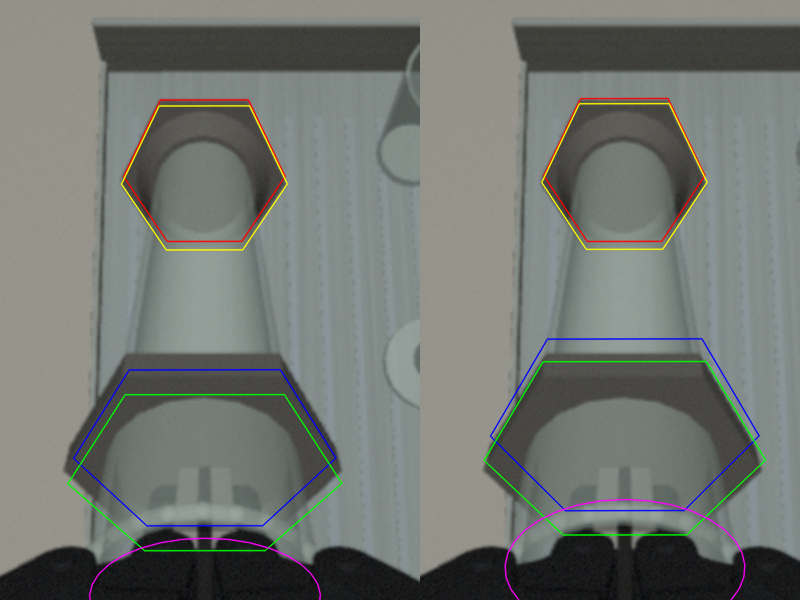

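```bash
python3 - <<'E'
t=open('h.py').read()
t=t.replace("d=np.interp(ph,[0,22,92],[0,22,28]);psi=ph-d","d=np.interp(ph,[0,22,50,92],[0,22,24.5,26]);psi=ph-d;S=np.interp(ph,[50,92],[28,24])")
open('h.py','w').write(t)
E
python3 - <<'E'
from h import *
for ph in(50,70,92):
    a,z,psi=target(ph);print(ph,np.round([a,z,psi],1));p=np.radians(psi)
    for back in(0,73,150):
            print('   back',back,'a',a-back*np.sin(p),'z low',z+back*np.cos(p)-38*np.sin(p))
rows([51.5,53,54.5,56,57.5,59,60.5,62])
E
```

```text
50 [-88.3 199.   25.5]
   back 0 a -88.30611835692112 z low 182.67882226044426
   back 73 a -119.73342842392667 z low 248.56754801798408
   back 150 a -152.8827828781654 z low 318.0666149129234
70 [-146.7  131.8   44.8]
   back 0 a -146.69604521154196 z low 104.99865082358225
   back 73 a -198.12142583684235 z low 156.81013823267887
   back 150 a -252.36463553750167 z low 211.46061125323286
92 [-180.4   39.1   66. ]
   back 0 a -180.3815768425851 z low 4.379960382035378
   back 73 a -247.07039525049498 z low 34.071735326568785
   back 150 a -317.4133954889752 z low 65.39045684340542
t 12.55 a -88.3 lat -498.0 z 199.1 psi 25.64 F [-0.6  0.4  0.2] q [-0.27  0.31  1.85  0.43  1.21 -0.65] xyz [505.8  -2.1 199.1]
[[0.9, -5.1, -4.3, 0.023, 0.003, 0.001, 0], [1.7, -10.1, -8.8, 0.047, 0.008, 0.001, 0], [2.6, -14.9, -13.3, 0.072, 0.012, 0.001, 0], [3.4, -19.6, -18.0, 0.097, 0.016, 0.001, 0], [4.2, -24.3, -22.8, 0.122, 0.02, 0.001, 0], [5.0, -28.7, -27.7, 0.147, 0.025, 0.001, 0], [5.7, -33.1, -32.8, 0.172, 0.029, 0.001, 0], [6.5, -37.3, -37.9, 0.197, 0.033, 0.001, 0]]
```

Emit:
step_arm(rows=[[0.9,-5.1,-4.3,0.023,0.003,0.001,0],[1.7,-10.1,-8.8,0.047,0.008,0.001,0],[2.6,-14.9,-13.3,0.072,0.012,0.001,0],[3.4,-19.6,-18.0,0.097,0.016,0.001,0],[4.2,-24.3,-22.8,0.122,0.02,0.001,0],[5.0,-28.7,-27.7,0.147,0.025,0.001,0],[5.7,-33.1,-32.8,0.172,0.029,0.001,0],[6.5,-37.3,-37.9,0.197,0.033,0.001,0]])

```text
clock: 13.55
eef_pos: [512.3, -39.7, 160.8]
tcp_rot: [1.57, 0.922, 1.742]
contact_force: [0.0, -1.2, -0.9]
opening: 0.002
```

```bash
python3 - <<'E'
from h import *
rows([63.5,65,66.5,68,69.5,71,72.5,74]);C=cam('wrist')
p,d=vision.grab_frame('wrist')
overlay('wrist',p,63,77,'pics/o1.png',C,(150,0,360,300),2)
p,d=vision.grab_frame('scene');overlay('scene',p,62,77,'pics/o2.png',None,(180,100,360,250),4)
E
```

```text
t 13.55 a -126.4 lat -498.0 z 160.8 psi 37.18 F [-1.2  0.2 -0.9] q [-0.42  0.48  1.8   0.55  1.31 -0.86] xyz [512.3 -39.7 160.8]
[[0.6, -3.8, -5.0, 0.023, 0.004, -0.0, 0], [1.3, -7.8, -10.3, 0.048, 0.009, -0.0, 0], [2.0, -11.6, -15.8, 0.073, 0.013, -0.0, 0], [2.6, -15.3, -21.4, 0.098, 0.017, 0.0, 0], [3.2, -18.8, -27.1, 0.122, 0.022, 0.0, 0], [3.8, -22.2, -32.9, 0.147, 0.026, 0.0, 0], [4.4, -25.5, -38.8, 0.172, 0.03, 0.0, 0], [4.9, -28.6, -44.8, 0.197, 0.034, 0.0, 0]]
```

View pics/o1.png

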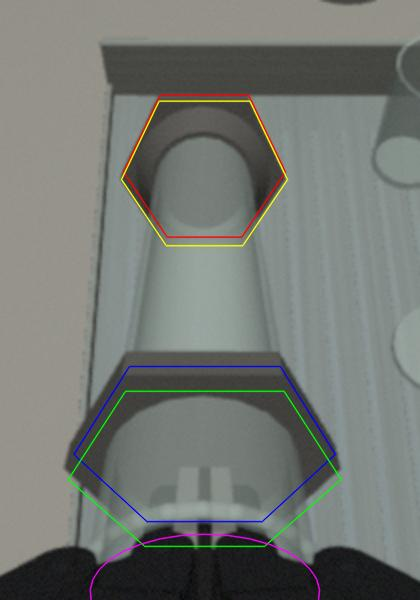

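View pics/o2.png

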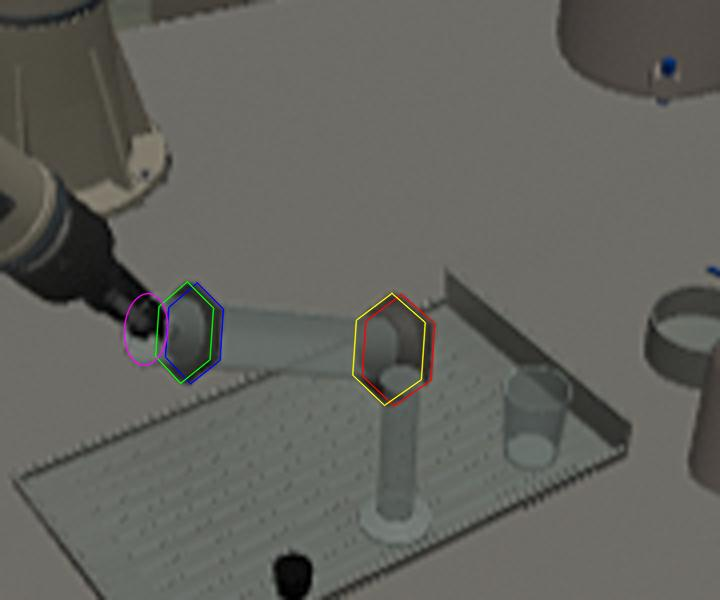

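Jar tracks the model at about 62°, foot not sliding. Continue.

Emit:
step_arm(rows=[[0.6,-3.8,-5.0,0.023,0.004,0,0],[1.3,-7.8,-10.3,0.048,0.009,0,0],[2.0,-11.6,-15.8,0.073,0.013,0,0],[2.6,-15.3,-21.4,0.098,0.017,0,0],[3.2,-18.8,-27.0,0.122,0.022,0,0],[3.8,-22.2,-33.0,0.147,0.026,0,0],[4.4,-25.5,-39.0,0.172,0.03,0,0],[4.9,-28.6,-45.0,0.197,0.034,0,0]])

```text
clock: 14.65
eef_pos: [517.1, -68.9, 114.8]
tcp_rot: [1.572, 0.721, 1.742]
contact_force: [0.3, -0.1, -1.3]
opening: 0.001
```

```bash
python3 - <<'E'
from h import *
rows([75.5,77,78.5,80,81.5,83,84,85]);C=cam('wrist')
p,d=vision.grab_frame('wrist')
overlay('wrist',p,74,77,'pics/o1.png',C,(150,0,360,300),2)
E
```

```text
t 14.65 a -156.0 lat -497.8 z 114.8 psi 48.71 F [-0.1 -0.3 -1.3] q [-0.52  0.67  1.72  0.62  1.42 -1.01] xyz [517.1 -68.9 114.8]
[[0.6, -2.4, -4.9, 0.024, 0.003, 0.001, 0], [1.1, -5.1, -11.0, 0.049, 0.008, 0.001, 0], [1.5, -7.8, -17.2, 0.074, 0.012, 0.001, 0], [2.0, -10.2, -23.5, 0.098, 0.016, 0.001, 0], [2.4, -12.5, -29.8, 0.123, 0.021, 0.001, 0], [2.7, -14.7, -36.2, 0.148, 0.025, 0.001, 0], [3.0, -16.0, -40.5, 0.165, 0.028, 0.001, 0], [3.2, -17.3, -44.9, 0.181, 0.031, 0.001, 0]]
```

View pics/o1.png

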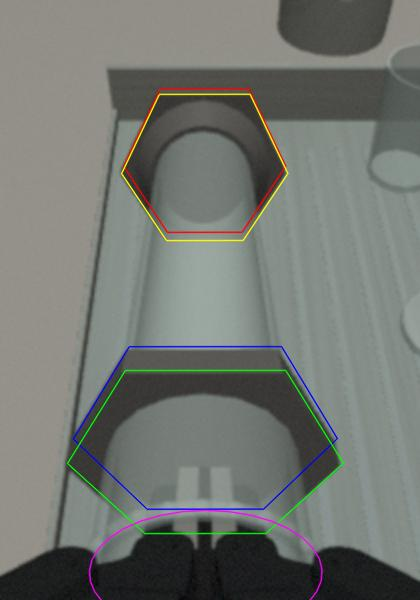

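Emit:
step_arm(rows=[[0.6,-2.4,-4.9,0.024,0.003,0.001,0],[1.1,-5.1,-11.0,0.049,0.008,0.001,0],[1.5,-7.8,-17.0,0.074,0.012,0.001,0],[2.0,-10.2,-23.5,0.098,0.016,0.001,0],[2.4,-12.5,-30.0,0.123,0.021,0.001,0],[2.7,-14.7,-36.0,0.148,0.025,0.001,0],[3.0,-16.0,-40.5,0.165,0.028,0.001,0],[3.2,-17.3,-45.0,0.181,0.031,0.001,0]])

```text
clock: 15.7
eef_pos: [520.1, -86.7, 68.5]
tcp_rot: [1.573, 0.535, 1.743]
contact_force: [-0.4, 0.2, -1.4]
opening: 0.001
```

```bash
python3 - <<'E'
from h import *
rows([86,87,88,89,90,91,92,93]);C=cam('wrist')
p,d=vision.grab_frame('wrist')
overlay('wrist',p,85,77,'pics/o1.png',C,(150,0,360,300),2)
p,d=vision.grab_frame('scene');overlay('scene',p,85,77,'pics/o2.png',None,(180,100,360,250),4)
E
```

```text
t 15.7 a -174.0 lat -497.7 z 68.5 psi 59.36 F [ 0.2  0.4 -1.4] q [-0.59  0.85  1.63  0.68  1.53 -1.11] xyz [520.1 -86.7  68.5]
[[0.4, -0.7, -2.9, 0.015, 0.001, -0.0, 0], [0.6, -1.8, -7.2, 0.032, 0.004, -0.0, 0], [0.8, -2.8, -11.6, 0.048, 0.007, -0.0, 0], [1.0, -3.8, -16.1, 0.065, 0.01, -0.0, 0], [1.1, -4.7, -20.5, 0.081, 0.013, -0.0, 0], [1.3, -5.5, -24.9, 0.098, 0.015, -0.0, 0], [1.4, -6.2, -29.4, 0.114, 0.018, -0.0, 0], [1.5, -6.8, -33.9, 0.132, 0.021, -0.0, 0]]
```

View pics/o1.png

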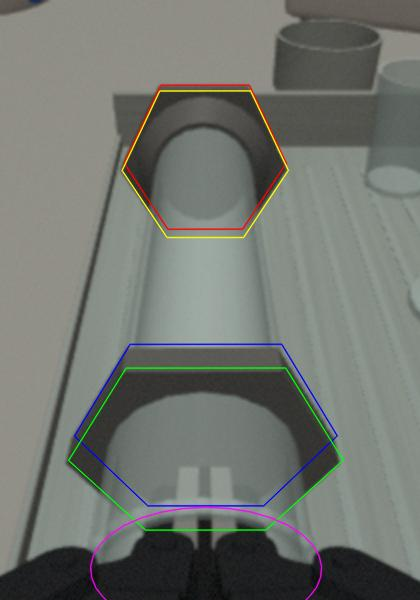

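View pics/o2.png

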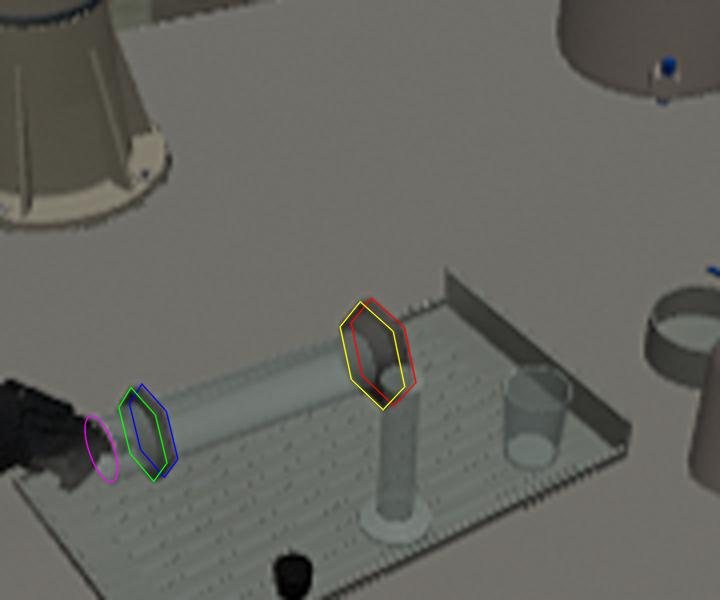

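Emit:
step_arm(rows=[[0.4,-0.7,-2.9,0.015,0.001,0,0],[0.6,-1.8,-7.2,0.032,0.004,0,0],[0.8,-2.8,-11.6,0.048,0.007,0,0],[1.0,-3.8,-16.0,0.065,0.01,0,0],[1.1,-4.7,-20.5,0.081,0.013,0,0],[1.3,-5.5,-25.0,0.098,0.015,0,0],[1.4,-6.2,-29.5,0.114,0.018,0,0],[1.5,-6.8,-34.0,0.132,0.021,0,0]])

```text
clock: 16.8
eef_pos: [521.5, -93.6, 34.0]
tcp_rot: [1.571, 0.4, 1.742]
contact_force: [0.3, 0.5, 0.1]
opening: 0.0
```

```bash
python3 - <<'E'
from h import *
s,M=st();C=cam('wrist')
p,d=vision.grab_frame('wrist')
overlay('wrist',p,91.9,77,'pics/o1.png',C,(150,0,360,300),2)
p,d=vision.grab_frame('scene');overlay('scene',p,91.9,77,'pics/o2.png',None,(180,100,360,250),4)
E
```

```text
t 16.8 a -181.1 lat -497.9 z 34.0 psi 67.09 F [ 0.5 -0.3  0.1] q [-0.62  0.98  1.56  0.71  1.62 -1.16] xyz [521.5 -93.6  34. ]
```

View pics/o1.png

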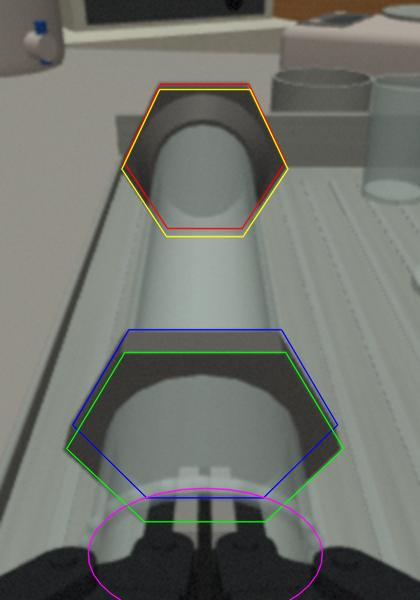

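View pics/o2.png

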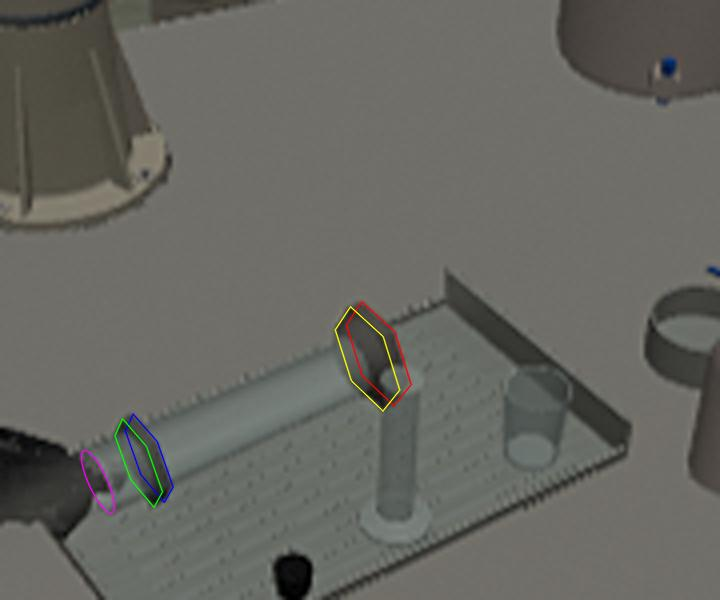

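Emit:
step_arm(rows=[[0.8,-4.5,2.0,0,0,0,0],[1.6,-9.0,4.0,0,0,0,0],[3.2,-18.0,8.0,0,0,0,0],[4.8,-27.0,12.0,0,0,0,0],[7.0,-40.0,17.0,0,0,0,0],[9.4,-54.0,24.0,0,0,0,0],[12.0,-70.0,40.0,0,0,0,0],[14.0,-80.0,75.0,0,0,0,0]])

```text
clock: 17.9
eef_pos: [534.9, -174.7, 108.9]
tcp_rot: [1.573, 0.399, 1.742]
contact_force: [0.6, -0.6, 0.6]
opening: -0.0
```

```bash
python3 - <<'E'
from h import *
s,M=st()
p,d=vision.grab_frame('scene');overlay('scene',p,91.9,77,'pics/o2.png',None,(180,100,360,250),4)
E
```

```text
t 17.9 a -263.3 lat -497.3 z 108.9 psi 67.16 F [-0.6 -0.5  0.6] q [-0.69  0.93  1.43  0.66  1.79 -1.08] xyz [ 534.9 -174.7  108.9]
```

View pics/o2.png

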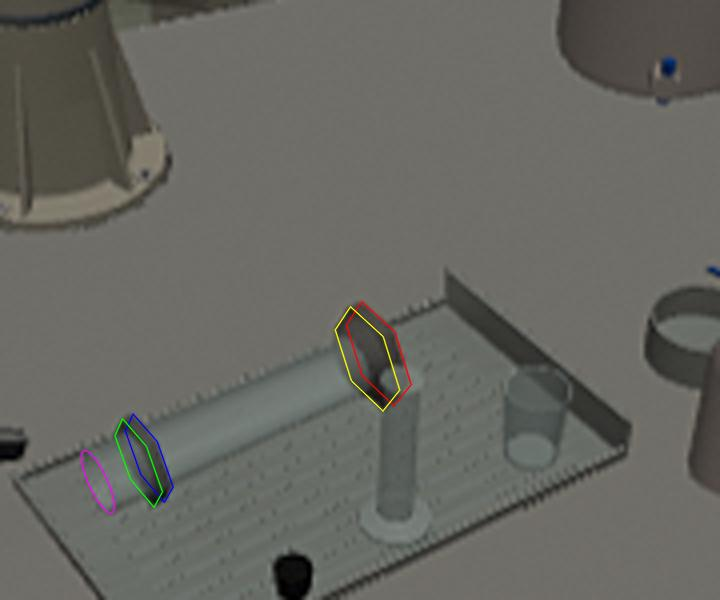

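Emit:
step_arm(rows=[[0,0,50,-0.14,-0.024,0,0],[-3,20,100,-0.28,-0.048,0,0],[-10,60,130,-0.43,-0.074,0,0],[-18,105,140,-0.58,-0.1,0,0],[-26,150,140,-0.73,-0.126,0,20],[-34,200,130,-0.88,-0.152,0,40],[-42,250,120,-1.03,-0.178,0,72],[-50,293.5,110,-1.155,-0.2,0,72]])

```text
clock: 18.95
eef_pos: [487.0, 118.4, 225.9]
tcp_rot: [-0.783, 1.561, -0.61]
contact_force: [0.8, -0.3, -0.1]
opening: 0.837
```

```bash
python3 - <<'E'
from h import *
s,M=st()
def go(a,lat,z,psi=0):
    ps=np.radians(psi);tx=np.sin(ps)*ex+np.array([0,0,-np.cos(ps)]);tz=-ey;D=np.stack([tx,np.cross(tz,tx),tz],1)
    print('need',(a*ex+lat*ey+np.array([0,0,z])-s['eef_pos']).round(1),(R.from_matrix(D)*R.from_matrix(M).inv()).as_rotvec().round(3))
go(35,-498,160); C=cam('wrist')
p,d=vision.grab_frame('wrist');overlay('wrist',p,91.9,77,'pics/o1.png',C,None,1.5)
overlay('wrist',p,91.9,77,'pics/o1.png',C,None,1)
E
```

```text
t 18.95 a 33.7 lat -500.1 z 225.9 psi -0.41 F [-0.4 -0.8 -0.1] q [ 0.24  0.16  1.9  -0.01  1.07  0.07] xyz [487.  118.4 225.9]
need [ -2.3   1.  -65.9] [ 0.006  0.008 -0.001]
```

View pics/o1.png

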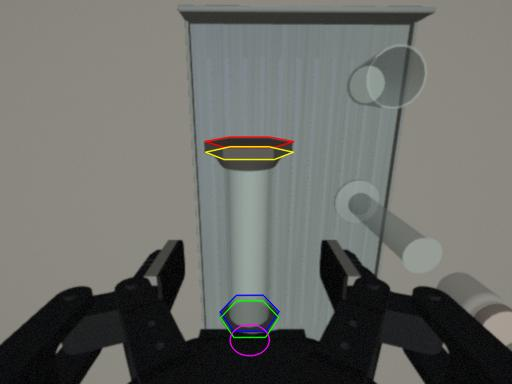

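Emit:
step_arm(rows=[[-1.1,-6,-20,0.006,0.008,0,72],[-1.1,-6,-50,0.006,0.008,0,72],[-1.1,-6,-85,0.006,0.008,0,72],[-1.1,-6,-120,0.006,0.008,0,72],[-1.1,-6,-150,0.006,0.008,0,72],[-1.1,-6,-175,0.006,0.008,0,72],[-1.1,-6,-192,0.006,0.008,0,72],[-1.1,-6,-200,0.006,0.008,0,72]])

```text
clock: 20.0
eef_pos: [483.7, 120.2, 24.3]
tcp_rot: [-2.236, 1.569, -2.06]
contact_force: [0.9, 0.1, 0.5]
opening: 0.845
```

```bash
python3 - <<'E'
from h import *
s,M=st();C=cam('wrist')
p,d=vision.grab_frame('wrist');cv2.imwrite('pics/w8.png',p[:,:,::-1])
p,d=vision.grab_frame('scene');overlay('scene',p,91.9,77,'pics/o2.png',None,(180,100,360,250),4)
E
```

```text
t 20.0 a 36.0 lat -497.1 z 24.3 psi -0.1 F [-0.1 -0.9  0.5] q [ 0.24  0.47  2.05 -0.    0.63  0.07] xyz [483.7 120.2  24.3]
```

View pics/w8.png

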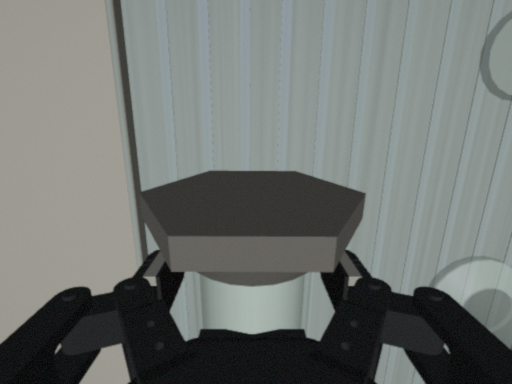

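View pics/o2.png

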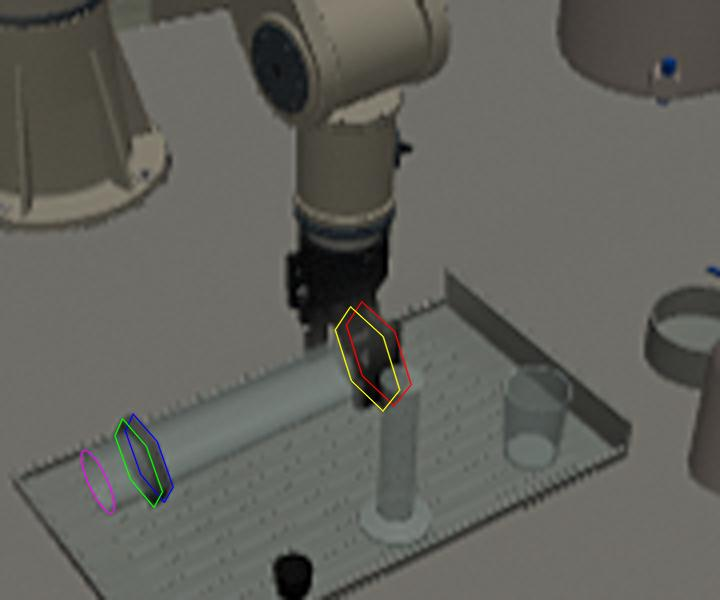

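Emit:
step_arm(rows=[[-0.5,8,0,0,0,0,72],[-2,17,0,0,0,0,72],[-4,30,0,0,0,0,72],[-6.5,44,0,0,0,0,72],[-9,58,0,0,0,0,72],[-11.5,72,0,0,0,0,72],[-13.5,84,0,0,0,0,72],[-15,92,0,0,0,0,72]])

```text
clock: 21.1
eef_pos: [468.3, 213.3, 24.7]
tcp_rot: [-2.122, 1.568, -1.944]
contact_force: [1.3, -6.3, 4.0]
opening: 0.842
```

```bash
python3 - <<'E'
from h import *
s,M=st();C=cam('wrist')
h=s['eef_pos']@ex+11+12
p,d=vision.grab_frame('wrist');overlay('wrist',p,91.9,h,'pics/o1.png',C,None,1)
p,d=vision.grab_frame('scene');overlay('scene',p,91.9,h,'pics/o2.png',None,(180,100,360,250),4)
print(h)
E
```

```text
t 21.1 a 130.4 lat -497.8 z 24.7 psi -0.12 F [-6.5 -0.2  4. ] q [ 0.43  0.48  2.01 -0.    0.65  0.25] xyz [468.3 213.3  24.7]
153.40829949448812
```

View pics/o1.png

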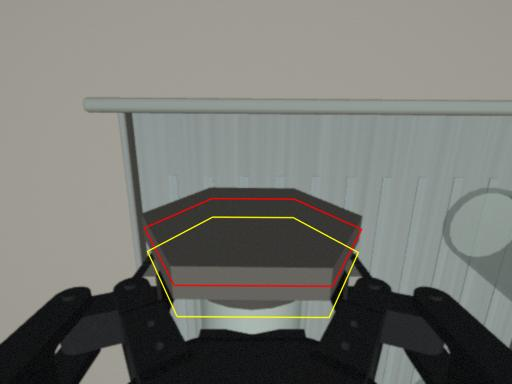

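View pics/o2.png

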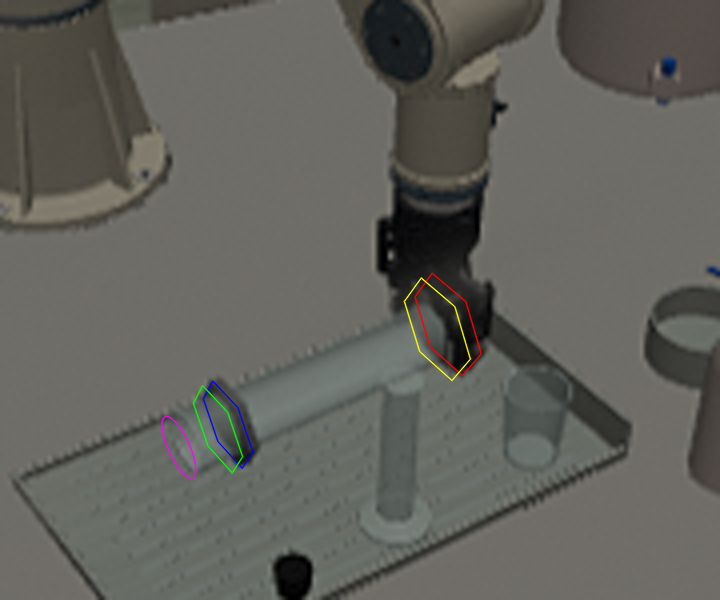

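Emit:
step_arm(rows=[[-0.8,5,0,0,0,0,72],[-1.6,10,0,0,0,0,72],[-2.4,15,0,0,0,0,72],[-3.2,19,0,0,0,0,72],[-4,23,0,0,0,0,72],[-4.5,26,0,0,0,0,72],[-4.8,28,0,0,0,0,72],[-5,29,0,0,0,0,72]])

```text
clock: 22.2
eef_pos: [463.2, 242.7, 24.6]
tcp_rot: [-2.309, 1.569, -2.131]
contact_force: [0.3, -2.5, 2.3]
opening: 0.845
```

```bash
python3 - <<'E'
from h import *
s,M=st();C=cam('wrist')
h=s['eef_pos']@ex+11+12+12
p,d=vision.grab_frame('wrist');overlay('wrist',p,91.9,h,'pics/o1.png',C,(80,50,420,350),2)
print(h)
E
```

```text
t 22.2 a 160.3 lat -497.8 z 24.6 psi -0.08 F [-2.5  0.1  2.3] q [ 0.48  0.49  1.99 -0.    0.66  0.3 ] xyz [463.2 242.7  24.6]
195.2627086092067
```

View pics/o1.png

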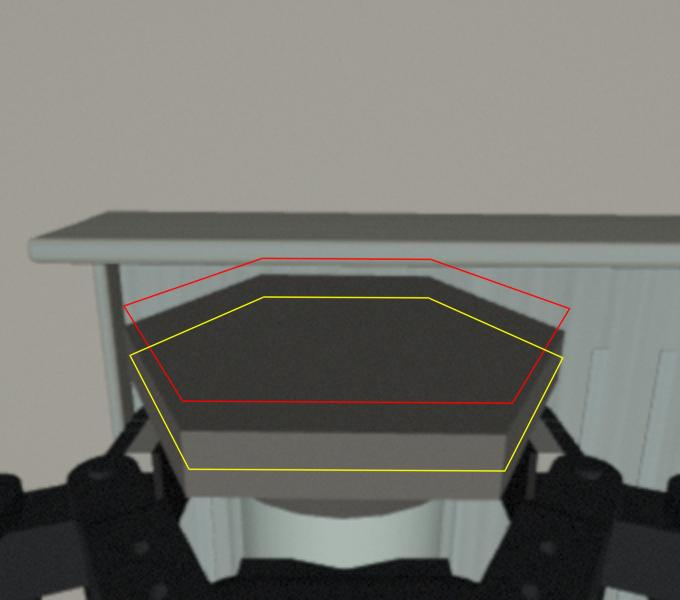

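Emit:
step_arm(rows=[[-0.3,2,0,0,0,0,72],[-0.7,4,0,0,0,0,72],[-1,6,0,0,0,0,72],[-1.3,7.5,0,0,0,0,72],[-1.5,9,0,0,0,0,72],[-1.7,10,0,0,0,0,72],[-1.9,11,0,0,0,0,72],[-2,11.5,0,0,0,0,72]])

```text
clock: 23.25
eef_pos: [461.2, 254.3, 24.6]
tcp_rot: [-2.313, 1.569, -2.135]
contact_force: [0.7, -3.6, 0.0]
opening: 0.844
```

Emit:
step_arm(rows=[[0,0.2,0,0,0,0,72],[-0.1,0.4,0,0,0,0,72],[-0.1,0.6,0,0,0,0,72],[-0.2,0.8,0,0,0,0,72],[-0.2,1,0,0,0,0,72],[-0.2,1.2,0,0,0,0,72],[-0.2,1.4,0,0,0,0,72],[-0.2,1.5,0,0,0,0,72]])

```text
clock: 24.25
eef_pos: [461.0, 255.1, 24.6]
tcp_rot: [-2.171, 1.568, -1.993]
contact_force: [3.5, -9.0, 2.3]
opening: 0.842
```

```bash
python3 - <<'E'
from h import *
s,M=st();C=cam('wrist')
h=202
p,d=vision.grab_frame('wrist');overlay('wrist',p,91.9,h,'pics/o1.png',C,(80,50,420,350),2)
print(h)
E
```

```text
t 24.25 a 172.8 lat -497.8 z 24.6 psi -0.13 F [-9.5 -1.9  2.3] q [ 0.5   0.5   1.98 -0.    0.66  0.33] xyz [461.  255.1  24.6]
202
```

View pics/o1.png

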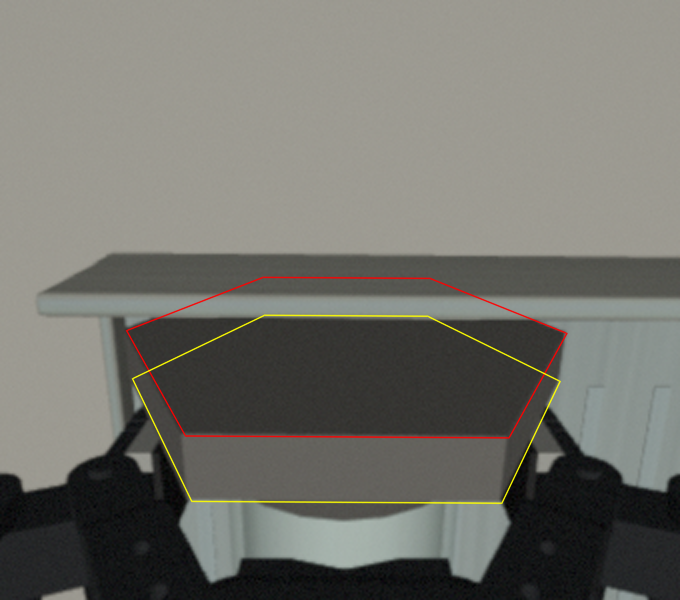

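Emit:
step_arm(rows=[[0.3,-1.5,0,0,0,0,72],[1,-6,0,0,0,0,72],[2.4,-14,0,0,0,0,72],[4,-24,0,0,0,0,72],[5.1,-30,3,0,0,0,72],[5.1,-30,20,0,0,0,72],[5.1,-30,50,0,0,0,72],[5.1,-30,90,0,0,0,72]])

```text
clock: 25.3
eef_pos: [465.8, 225.0, 116.1]
tcp_rot: [-2.329, 1.567, -2.151]
contact_force: [1.2, 0.3, 0.1]
opening: 0.844
```

Emit:
step_arm(rows=[[0,0,40,0,0,0,72],[0,0,90,0,0,0,72],[0,0,140,0,0,0,72],[0,-50,180,0,0,0,72],[0,-105,200,0,0,0,72],[0,-165,220,0,0,0,72],[0,-220,220,0,0,0,72],[0,-270,220,0,0,0,72]])

```text
clock: 26.3
eef_pos: [465.4, -46.7, 337.9]
tcp_rot: [-1.503, 1.568, -1.326]
contact_force: [0.0, -0.0, 0.5]
opening: 0.845
```

Emit:
step_arm(rows=[[-10,-50,0,0,0,0,72],[-25,-105,0,0,0,0,72],[-40,-165,0,0,0,0,72],[-60,-215,0,0,0,0,72],[-75,-260,0,0,0,0,72],[-75,-260,0,0,0,0,72],[-75,-260,0,0,0,0,72],[-75,-260,0,0,0,0,72]])

```text
clock: 27.3
eef_pos: [390.7, -305.6, 338.3]
tcp_rot: [-1.377, 1.568, -1.199]
contact_force: [0.1, -0.8, 0.4]
opening: 0.842
```

```bash
python3 - <<'E'
from h import *
s,M=st()
p,d=vision.grab_frame('scene');overlay('scene',p,91.9,202,'pics/f2.png',None,(180,100,360,250),4)
p,d=vision.grab_frame('top');cv2.imwrite('pics/f1.png',cv2.resize(p[150:290,110:310,::-1],None,fx=4,fy=4,interpolation=cv2.INTER_CUBIC));cv2.imwrite('pics/top9.png',p[:,:,::-1])
P=cloud('top',d);np.save('topP9.npy',P)
overlay('top',p,91.9,202,'pics/f3.png',None,(165,170,310,275),5)
E
```

```text
t 27.3 a -367.7 lat -332.9 z 338.3 psi -0.18 F [-0.8  0.   0.4] q [-0.67  0.05  1.77 -0.    1.32 -0.84] xyz [ 390.7 -305.6  338.3]
```

View pics/f2.png

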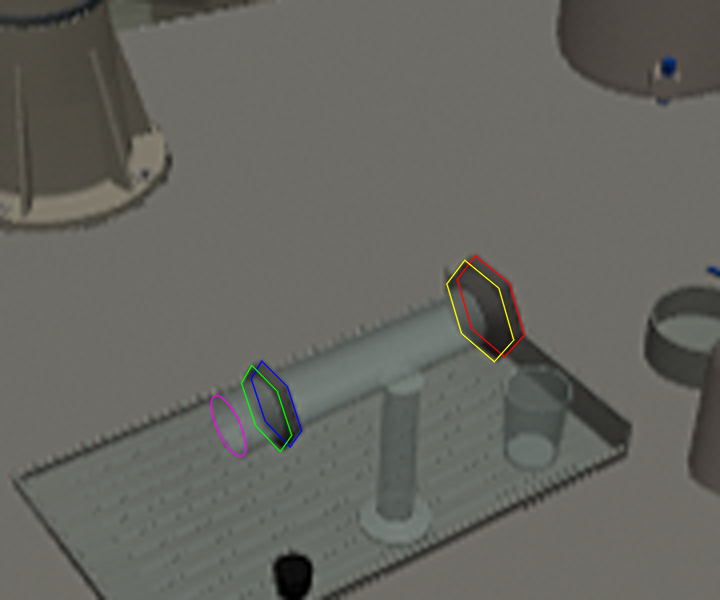

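View pics/f3.png

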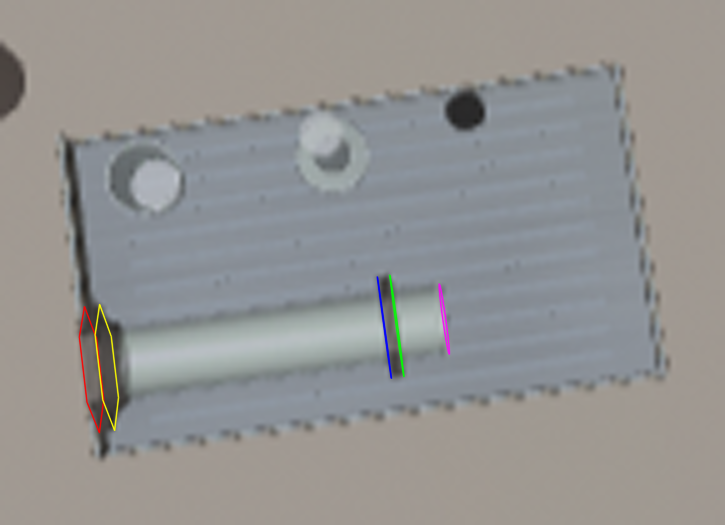

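```bash
python3 - <<'E'
from h import *
P=np.load('topP9.npy');A=P@ex;L=P@ey;Z=P[...,2]
m=(L>-525)&(L<-470)&(A<260)&(A>-100)
for v in range(150,290):
    pass
mm=m&(Z>75)&(Z<110);print('foot top a range',np.sort(A[mm])[[0,2,-3,-1]].round(1),mm.sum())
p0=np.load('topP.npy')
for nm,P0,(lo,hi),box in[('beaker',1,(55,95),(150,210,140,230))]:pass
# bystander motion: difference image outside jar
a=cv2.imread('pics/top0.png').astype(int);b=cv2.imread('pics/top9.png').astype(int)
D=(np.abs(a-b).max(2)>40).astype(np.uint8);n,l,stt,c=cv2.connectedComponentsWithStats(D)
print([(stt[i].tolist()) for i in range(1,n) if stt[i,4]>6])
# jar collar/mouth lateral + yaw: tube centreline from top depth
t=m&(Z>45)&(Z<85)
for lo,hi in((150,170),(100,150),(50,100),(0,40)):
    q=(A>lo)&(A<hi)&(Z>30)&(Z<100)&(L>-560)&(L<-440);print(lo,hi,L[q].min().round(1),L[q].max().round(1),L[q].mean().round(1),Z[q].max().round(1))
E
```

```text
foot top a range [-42.8 -41.1 198.7 198.7] 147
[[241, 225, 13, 20, 76], [190, 229, 51, 24, 462], [182, 231, 9, 25, 100], [319, 249, 77, 102, 1875], [303, 259, 133, 125, 2769], [418, 325, 94, 59, 3330], [186, 326, 135, 58, 3935], [220, 341, 7, 1, 7], [231, 374, 11, 10, 32], [244, 382, 17, 2, 20]]
150 170 -526.3 -473.3 -500.1 80.9
100 150 -527.0 -471.6 -499.1 81.2
50 100 -527.1 -471.6 -498.5 79.4
0 40 -526.6 -471.5 -498.3 76.3
```

Emit:
step_arm(rows=[[10,50,0,0,0,0,72],[22,100,0,0,0,0,72],[35,155,0,0,0,0,72],[48,210,0,0,0,0,72],[60,270,0,0,0,0,72],[72,330,0,0,0,0,72],[80,390,0,0,0,0,72],[80,440,0,0,0,0,72]])

```text
clock: 28.4
eef_pos: [470.6, 137.4, 338.3]
tcp_rot: [-1.261, 1.568, -1.08]
contact_force: [0.5, 0.4, -0.4]
opening: 0.843
```

Emit:
step_arm(rows=[[0,30,-30,0,0,0,72],[-3,60,-60,0,0,0,72],[-5,90,-90,0,0,0,72],[-5,105,-110,0,0,0,72],[-5,110,-115,0,0,0,72],[-5,110,-115,0,0,0,72],[-5,110,-115,0,0,0,72],[-5,110,-115,0,0,0,72]])

```text
clock: 29.4
eef_pos: [466.0, 247.0, 224.2]
tcp_rot: [-0.844, 1.567, -0.663]
contact_force: [0.6, 0.5, -0.2]
opening: 0.843
```

```bash
python3 - <<'E'
from h import *
s,M=st();C=cam('wrist')
p,d=vision.grab_frame('wrist');cv2.imwrite('pics/g0.png',p[:,:,::-1]);overlay('wrist',p,91.9,201,'pics/g1.png',C,None,1.5)
im=cv2.imread('pics/g1.png');cv2.imwrite('pics/g1.png',im[:600,:800])
E
```

```text
t 29.4 a 164.0 lat -501.3 z 224.2 psi -0.15 F [ 0.4 -0.7 -0.2] q [ 0.49  0.21  1.85 -0.    1.08  0.31] xyz [466.  247.  224.2]
```

View pics/g1.png

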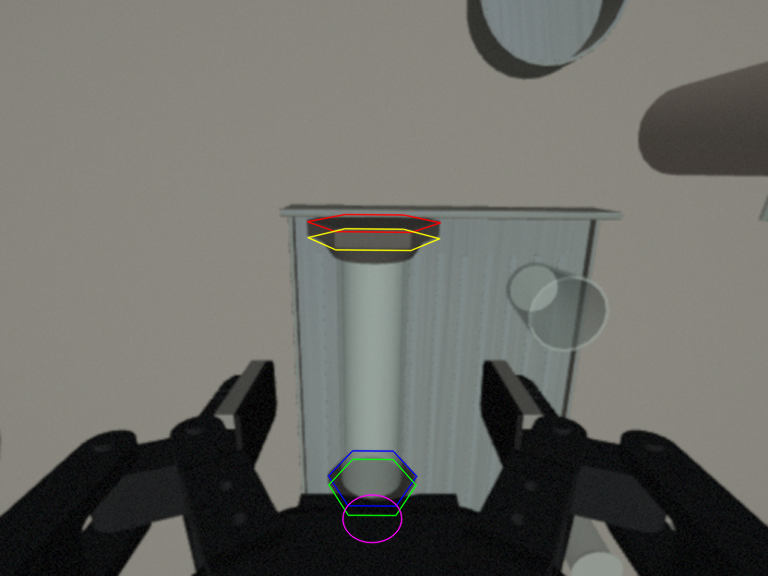

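View pics/g0.png

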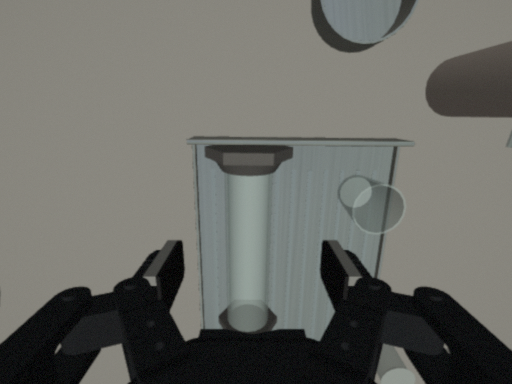

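Emit:
step_arm(rows=[[0,0,30,0,0,0,72],[0,-20,80,0,0,0,72],[5,-70,115,0,0,0,72],[0,-125,125,0,0,0,72],[0,-180,125,0,0,0,72],[-5,-240,125,0,0,0,72],[-10,-300,125,0,0,0,72],[-15,-350,125,0,0,0,72]])

```text
clock: 30.45
eef_pos: [450.4, -105.3, 349.6]
tcp_rot: [-0.804, 1.566, -0.624]
contact_force: [0.3, -1.0, 0.5]
opening: 0.843
```

Emit:
step_arm(rows=[[-15,-50,0,0,0,0,72],[-30,-105,0,0,0,0,72],[-45,-155,0,0,0,0,72],[-60,-190,0,0,0,0,72],[-65,-200,0,0,0,0,72],[-65,-200,0,0,0,0,72],[-65,-200,0,0,0,0,72],[-65,-200,0,0,0,0,72]])

```text
clock: 31.45
eef_pos: [385.8, -304.4, 349.7]
tcp_rot: [-0.755, 1.566, -0.574]
contact_force: [0.6, -0.5, 0.9]
opening: 0.838
```

```bash
python3 - <<'E'
from h import *
s,M=st()
p,d=vision.grab_frame('scene');cv2.imwrite('pics/z.png',p[:,:,::-1])
order.sign_off()
E
```

```text
t 31.45 a -365.7 lat -328.3 z 349.7 psi -0.18 F [-0.6 -0.5  0.9] q [-0.67  0.04  1.76  0.    1.34 -0.85] xyz [ 385.8 -304.4  349.7]
the job is handed in; nothing more can be done
```

View pics/z.png

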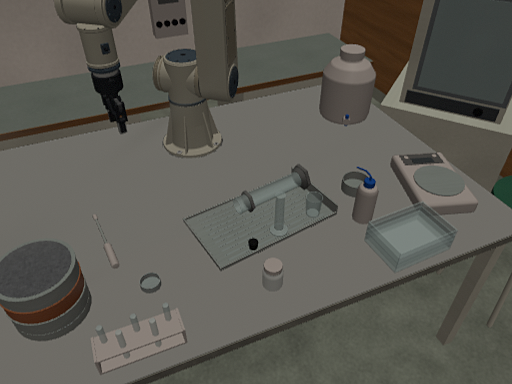

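The jar lies on its side on the tray floor, mouth away from the high end wall, with its foot against that wall. I handed the job in at about 31.5 s, and sign-off reported no verdict.

**How it was done:**
- **Tipping:** I put the closed fingertips into the bore, tipped the jar over its heel away from the wall, and eased it down to about 92° while supporting the upper rim.
- **Pushing:** I then straddled the tube with open fingers and pushed the foot along the tray until it met the wall, at about 9.5 N.

**Last checks:**
- **Gap to the wall:** fitting the jar's outline to the wrist image and using the top camera's depth put the centre of the underside about 2–3 mm from the wall (limit 8 mm).
- **Alignment:** the jar's axis is within about 0.02 rad of the tray's long axis.
- **Bystanders:** comparing the top image with the one from the start showed changes only from the jar and the arm.
- **Arm:** it finished clear of everything, with force readings at noise level.

**What went wrong or disagreed:**
- **Jam during lowering:** at about 48° of tilt the gripper jammed lightly against the rim, at about 5 N. I drew the fingers out by about 10 mm and carried on.
- **Top-camera overlay:** the jar outline drawn on the top picture sat a few millimetres off at the foot. The other views matched.

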